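# Knights from the drawer onto dished stands, road pushed to the cliff

### The arm

A 6-joint arm with a two-finger parallel gripper is mounted at the origin on the work surface. World frame = base frame: x ahead of the robot, y to its left, z up, the work surface at z = 0. Lengths are in m, angles in rad, forces in N, time in s.
With the tool pointing down it reaches from about 0.35 to 0.875 m from the base axis. Payload 4.2 kg.
Tool frame: the origin (TCP) lies at the very end of the fingers, on their centre line; the grasp point (between the pads) lies bot.hold_point_z behind it (bot.hold_point_z is the distance from the TCP to the grasp point, in m); z points along the fingers, y is the line along which they close (so a half turn about z gives the same grasp; the last joint's range is limited). The gripper opens to 87 mm and grips with 3 to 60 N. Pads are 19 mm wide; open, the fingers measure 117 mm over their backs; the gripper's body (75 mm by 190 mm) begins 51 mm behind the grasp point.
Start: joints at [1.395, 0.385, 0.008, 0, -1.194, -0.259], TCP at [0.263, 0.567, 0.223] pointing down, gripper open.
Joint ranges: [-3.14, 3.14], [-1.21, 2.06], [-1.07, 1.41], [-3.16, 2.05], [-2.99, -0.16], [-3.1, 3.1]. Speed limits (rad/s): [2.79, 2.79, 3.14, 3.14, 3.14, 3.14].

### API

Orientations are given as a unit quaternion [x, y, z, w].
In Python, from bench import monitor, optics, workorder, bot gives the robot as it stands.
- The arm moves only by the tool send_rows, never from a script. Its argument "commands" is a list of rows, each a list of 2 entries, a list of its own where there are three numbers: the shift along the tool's x, y, z normalised to -1 to 1, where 1 is 800 mm, then the turn, a rotation vector about the tool's x, y, z normalised to -1 to 1, where 1 is 60 degrees. In form: [[[x, y, z], [rx, ry, rz]], ...]. A call has 1 to 5 rows; each row is the pose to reach, as a shift and turn from the pose commanded when the call began, along the tool's axes at that moment; what a row does not reach only later rows make up. A row lasts 1/8 s, in which the tool goes at most 62.5 mm and 10.7 degrees, less where a joint would pass 70% of its speed; a pose out of reach is approached as far as the arm can. A call with a number of a shift or a turn outside -1 to 1 is refused whole. A call with a gripper value outside its range is refused whole. "grip" is the opening, from 0 (shut) to 1 (fully open), set as the call begins (left out, the last holds). The fingers move at their own pace and stop on an object; the grip force is fixed at half the most. Time passes only in rows, so rows that repeat a pose let the fingers close. It gives the time, the measured TCP pose, the force, the opening and the grip force at its end, in the units of the state.
- monitor.read_state(): the state, without advancing time (a new reading comes with each control period).
- optics.camera(name): name is "scene" or "top"; returns (picture, depth): 420x560x3 uint8, red, green, blue; 420x560 float32, m along the optical axis (not along the pixel's ray), 0 where there is no reading.
- optics.camera_params(name): a dict with "vfov" (degrees; the focal length in pixels is half the picture's height over the tangent of half this angle, whatever the lens; pixels are square), "cx", "cy" (the principal point, pixels), "k1" (the pictures are not rectified: a ray, as slopes to the right and down, at radius r is drawn at 1 + k1 r^2 times it, then the intrinsics apply), "world_from_camera" (4x4, takes a point from camera to world coordinates). Camera axes: x right, y up, looking along -z (the intrinsics and any distortion apply to the point x, -y, -z); pixel columns grow to the right and rows downward; lengths in m; the calibration is good to about 2 mm. A picture is of the moment at which its call begins. camera_params takes no time and is no camera call.
- workorder.hand_in(): hands the job in; it is judged then, once.
The state is a dict: "t": time; "qpos": joint angles; "joint_velocities": joint speeds; "joint_efforts": joint torques, N m; "tool_pos": TCP position; "orientation": TCP orientation; "contact_force": force on the tool from outside, world axes, zero at the start; "moment": the same for the moment, N m; "opening": opening from 0.0 (shut) to 1.0 (fully open); "gripper_force": force on a finger pad.
Only numpy, scipy, OpenCV 4.12 (cv2) and the standard library are available. Lean on these libraries where they do the work, as an engineer would, in place of code of your own. Each camera call takes 0.05 s, during which the arm holds its last target. There are 200 camera calls.

### The job

Please dress the diorama counter: pull the chest's drawer right out to its stop, take out every knight that is in it and set each one upright in the dished top of a stand of its own, then push the drawer fully shut with the rook left standing in it. Also push the road segment across the counter, without lifting it, until its long side lies flush against the foot of the cliff edge and its ends are level with the cliff's ends. Let no knight fall over, and do not disturb the two paint pots, the spray can or the brush.

Things in the scene. Friction and masses are not known exactly. Their poses are not given: they have to be found in the camera images.
- drawer (a joint): how far the chest's drawer is pulled out, m: 0 shut (its front flush with the chest), 0.18 at the stop. It slides along the chest's own -x, with about 2 N of friction, and stays where it is left; it may start up to 15 mm open
- drawer_handle (a point): middle of the drawer's steel bar handle (bar 12 mm thick, 110 mm long, level and parallel to the drawer front, 42 mm in front of it, 138 mm above the counter, its ends bent back to the front); moves with the drawer
- drawer_floor (a point): middle of the top face of the drawer's floor (38 mm above the counter; inside 204 mm deep by 272 mm wide; side and back walls 39 mm above the floor, front panel 109 mm above the floor); moves with the drawer. Axes as the chest
- chest: wooden chest 260 deep (x), 320 wide (y), 165 mm high, fixed, holding one drawer behind its front. Origin: centre of its underside; its front face, with the drawer, looks along its own -x, 130 mm from the origin, towards the robot
- cliff: brown resin cliff edge, fixed, 180 mm long (its y), 80 mm deep (its x), 112 mm high. Origin: centre of its underside. Its foot is a straight upright step 26 mm high whose face looks along its own -x (towards the robot), 40 mm from the origin
- cliff_foot (a point): middle of the straight foot line of the cliff's face, on the counter
- road: dark grey plastic road segment, a flat loose plate 180 mm long (its y), 110 mm wide (its x), 20 mm thick with low moulded kerbs along its long sides, about 0.3 kg, lying on the counter. Origin: centre of its underside; the same either way round. Too wide to grip; it is to be pushed
- rook: black ceramic chess rook, 50 mm across, 87 mm high, round with a flat foot, standing in the drawer among the knights; it stays there. Origin: centre of its underside
- pot_a: paint pot, 50 mm across, 62 mm high, to be left alone. Origin: centre of its underside
- pot_b: paint pot, 54 mm across, 70 mm high, to be left alone. Origin: centre of its underside
- spray: spray can, 65 mm across, 180 mm high, to be left alone. Origin: centre of its underside
- brush: brush 170 mm long lying on the counter, to be left alone
- knight1: black ceramic chess knight, 106 mm high, 0.28 kg, foot weighted; may be absent. Origin: centre of its underside, z up. Foot: a dome 60 mm across, ground flat 28 mm across underneath, so it stands alone and centres itself in a dish. From 38 mm up: flat-sided neck and head 28 mm thick (its y), neck from 12 mm in front to 20 mm behind the axis, muzzle to 31 mm along its -x. Grip it across the 28 mm, about 80 mm up
- knight2: black ceramic chess knight, 106 mm high, 0.28 kg, foot weighted; may be absent. Origin: centre of its underside, z up. Foot: a dome 60 mm across, ground flat 28 mm across underneath, so it stands alone and centres itself in a dish. From 38 mm up: flat-sided neck and head 28 mm thick (its y), neck from 12 mm in front to 20 mm behind the axis, muzzle to 31 mm along its -x. Grip it across the 28 mm, about 80 mm up
- knight3: black ceramic chess knight, 106 mm high, 0.28 kg, foot weighted; may be absent. Origin: centre of its underside, z up. Foot: a dome 60 mm across, ground flat 28 mm across underneath, so it stands alone and centres itself in a dish. From 38 mm up: flat-sided neck and head 28 mm thick (its y), neck from 12 mm in front to 20 mm behind the axis, muzzle to 31 mm along its -x. Grip it across the 28 mm, about 80 mm up
- knight4: black ceramic chess knight, 106 mm high, 0.28 kg, foot weighted; may be absent. Origin: centre of its underside, z up. Foot: a dome 60 mm across, ground flat 28 mm across underneath, so it stands alone and centres itself in a dish. From 38 mm up: flat-sided neck and head 28 mm thick (its y), neck from 12 mm in front to 20 mm behind the axis, muzzle to 31 mm along its -x. Grip it across the 28 mm, about 80 mm up
- stand1: loose turned aluminium stand, 55 mm high, foot 66 mm across, 0.40 kg, standing on a 3 mm rubber mat, with a conical dish 66 mm across and 15 mm deep in its top. Origin: centre of its underside
- stand1_seat (a point): point on the axis of stand1, 40.8 mm above its underside, where the centre of a knight's underside comes to rest when seated
- stand2: loose turned aluminium stand, 55 mm high, foot 66 mm across, 0.40 kg, standing on a 3 mm rubber mat, with a conical dish 66 mm across and 15 mm deep in its top. Origin: centre of its underside
- stand2_seat (a point): point on the axis of stand2, 40.8 mm above its underside, where the centre of a knight's underside comes to rest when seated
- stand3: loose turned aluminium stand, 55 mm high, foot 66 mm across, 0.40 kg, standing on a 3 mm rubber mat, with a conical dish 66 mm across and 15 mm deep in its top. Origin: centre of its underside
- stand3_seat (a point): point on the axis of stand3, 40.8 mm above its underside, where the centre of a knight's underside comes to rest when seated
- stand4: loose turned aluminium stand, 55 mm high, foot 66 mm across, 0.40 kg, standing on a 3 mm rubber mat, with a conical dish 66 mm across and 15 mm deep in its top. Origin: centre of its underside
- stand4_seat (a point): point on the axis of stand4, 40.8 mm above its underside, where the centre of a knight's underside comes to rest when seated
Things that resemble listed ones, but are neither listed nor needed, are in the scene too. What is shaped like the stand2 but green or red is not meant.

How it is judged:
On the way, in this order (a step that is already met when the one before it is completed fails the run):
1. the drawer is pulled out to its stop (value of joint drawer above 0.174 m), for 0.2 s.
2. every knight is seated upright in the dish of a stand ((distance between knight1 and stand1_seat below 0.006 m or distance between knight1 and stand2_seat below 0.006 m or distance between knight1 and stand3_seat below 0.006 m or distance between knight1 and stand4_seat below 0.006 m) and angle between each of knight1, knight2, knight3, knight4's own z axis and vertical below 0.12 rad and (distance between knight2 and stand1_seat below 0.006 m or distance between knight2 and stand2_seat below 0.006 m or distance between knight2 and stand3_seat below 0.006 m or distance between knight2 and stand4_seat below 0.006 m) and (distance between knight3 and stand1_seat below 0.006 m or distance between knight3 and stand2_seat below 0.006 m or distance between knight3 and stand3_seat below 0.006 m or distance between knight3 and stand4_seat below 0.006 m) and (distance between knight4 and stand1_seat below 0.006 m or distance between knight4 and stand2_seat below 0.006 m or distance between knight4 and stand3_seat below 0.006 m or distance between knight4 and stand4_seat below 0.006 m)), for 0.3 s.
3. the drawer is pushed shut (value of joint drawer below 0.005 m), for 0.2 s.
At the end, for the whole second after the job is handed in: Every knight sits at rest in a stand (underside centre within 6 mm of the seat, upright within 7 deg), stands upright; road on the counter within 6 mm of the cliff's foot, parallel within 3 deg, ends level within 12 mm; drawer within 5 mm of shut, rook upright in it (all of step 2 and linear speed of each of knight1, knight2, knight3, knight4 below 0.02 m/s and x of road in the frame of cliff between -0.101 and -0.09 m and y of road in the frame of cliff between -0.012 and 0.012 m and angle between the x axis of road and the x axis of cliff, either way round below 0.0525 rad and height (world z) of road below 0.006 m and linear speed of road below 0.01 m/s and value of joint drawer below 0.005 m and x of rook in the frame of chest between -0.114 and 0.09 m and y of rook in the frame of chest between -0.14 and 0.14 m and angle between rook's own z axis and vertical below 0.15 rad and angle between each of stand1, stand2, stand3, stand4's own z axis and vertical below 0.1 rad); the robot touches nothing.
It fails at once if a knight falls over (angle between any of knight1, knight2, knight3, knight4's own z axis and vertical above 1 rad).
It fails at once if the road segment is lifted off the counter (height (world z) of road above 0.03 m).
It fails at once if a paint pot, the spray can or the brush is disturbed (moved more than 30 mm or knocked over) (distance of any of pot_a, pot_b, spray, brush from where it was at the start of the episode above 0.03 m or angle between any of pot_a, pot_b, spray's own z axis and vertical above 0.6 rad).
Of knight1, knight2, knight3, knight4 only 2 to 4 are there at a start; the rules pass over those that are not, and their reading is None.
At some moment in a run one of road may be knocked a few centimetres aside while the robot is not near it.
It also fails if it takes over 210 s, if anything falls off the work surface, if the arm or the gripper's body presses on something with over 40 N, if the wrist force passes 120 N, or if a joint passes its speed limit or range.

## Working session

There is one attempt and no reset: what is moved stays moved. The work goes in short steps, Python scripts to look and compute and a tool call to move; the robot and the scene stay as the last step left them, time stands still between calls to the robot, and variables do not carry over. Pictures are saved under pics/ and viewed, at most 14 in all, crops included, and the job is handed in when it is done.

Besides the shell and the picture viewer there is one more tool, called after "Emit:" as name(argument=value, ...) on one line, values as JSON. send_rows: Moves the arm, as the interface text tells. Its arguments: {"type":"object","properties":{"commands":{"type":"array","items":{"type":"array"}},"grip":{"type":"number"}},"required":["commands"]}

```bash
mkdir -p pics; ls; cat > h.py <<'E'
import numpy as np, cv2
from bench import monitor, optics, workorder, bot
from scipy.spatial.transform import Rotation as R
def P(n):
    p=optics.camera_params(n); f=210/np.tan(np.radians(p['vfov'])/2); return p,f
def rays(n,uv):
    p,f=P(n); uv=np.atleast_2d(np.array(uv,float))
    K=np.array([[f,0,p['cx']],[0,f,p['cy']],[0,0,1]])
    d=cv2.undistortPoints(uv[:,None],K,np.array([p['k1'],0,0,0,0.]))[:,0]
    T=np.array(p['world_from_camera']); c=np.c_[d[:,0],-d[:,1],-np.ones(len(d))]
    return T[:3,3],c@T[:3,:3].T
def plane(n,uv,z):
    o,d=rays(n,uv); return o+d*((z-o[2])/d[:,2])[:,None]
def cloud(n,dep):
    v,u=np.mgrid[0:420,0:560]; o,d=rays(n,np.c_[u.ravel(),v.ravel()])
    w=o+d*dep.ravel()[:,None]; w[dep.ravel()==0]=np.nan
    return w.reshape(420,560,3)
def proj(n,X):
    p,f=P(n); T=np.linalg.inv(np.array(p['world_from_camera'])); c=np.atleast_2d(X)@T[:3,:3].T+T[:3,3]
    a=c[:,0]/-c[:,2]; b=-c[:,1]/-c[:,2]; s=1+p['k1']*(a*a+b*b)
    return np.c_[p['cx']+f*a*s,p['cy']+f*b*s]
def snap(n,name=None):
    im,d=optics.camera(n)
    if name: cv2.imwrite('pics/'+name+'.png',im[:,:,::-1])
    return im,d
E
python3 - <<'E'
from h import *
for n in('scene','top'):
    im,d=snap(n,n+'0'); np.savez(n+'0',im=im,d=d); p,f=P(n); print(n,f,p)
print(bot.hold_point_z, monitor.read_state())
E
```

```text
pics
scene 389.9354353593635 {'vfov': 56.60943149948449, 'cx': 275.25398718694885, 'cy': 204.01828513362585, 'k1': -0.0015794572737750205, 'world_from_camera': array([[ 9.85487337e-01, -1.61368693e-01,  5.26768774e-02,
         5.70053873e-01],
       [ 1.69747176e-01,  9.38246830e-01, -3.01461080e-01,
        -2.64641378e-01],
       [-7.77532872e-04,  3.06027828e-01,  9.52022250e-01,
         1.02972471e+00],
       [ 0.00000000e+00,  0.00000000e+00,  0.00000000e+00,
         1.00000000e+00]])}
top 420.20680099266855 {'vfov': 53.107542052378584, 'cx': 277.26173764536685, 'cy': 208.70624115553184, 'k1': -0.03289625804089123, 'world_from_camera': array([[-0.02603616,  0.98560982, -0.16701916,  0.35584261],
       [-0.99959472, -0.02759237, -0.00700345,  0.00581023],
       [-0.01151112,  0.16676913,  0.98592878,  1.14122978],
       [ 0.        ,  0.        ,  0.        ,  1.        ]])}
0.0187 {'t': 0.1, 'qpos': array([ 1.39462581e+00,  3.85481198e-01,  6.76621884e-03, -4.46059914e-04,
       -1.19400921e+00, -2.58607895e-01]), 'joint_velocities': array([ 0.00053755, -0.00187208,  0.00017217,  0.00234376, -0.00017011,
       -0.00047844]), 'joint_efforts': array([-1.30061094e-04, -3.91691673e+01,  1.87935019e+01,  4.23189014e+00,
        1.34878670e-02, -7.11333746e-05]), 'tool_pos': array([0.26300625, 0.56637117, 0.22156788]), 'orientation': array([ 9.76445655e-01, -2.15761234e-01, -1.67408648e-04,  9.71657269e-04]), 'contact_force': array([-0.46257805,  0.42278626,  0.31567274]), 'moment': array([0.06409152, 0.02823339, 0.00081821]), 'gripper_force': 0.0, 'opening': 0.9976671883723573}
```

View pics/scene0.png

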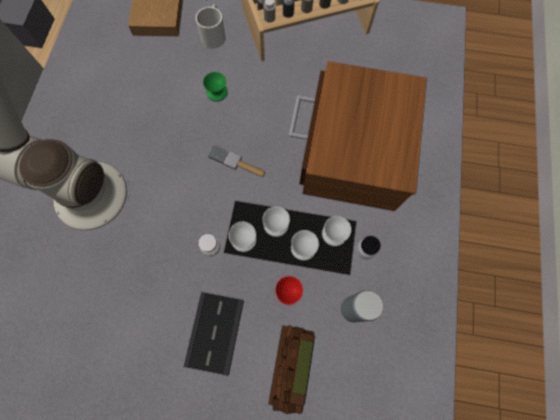

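View pics/top0.png

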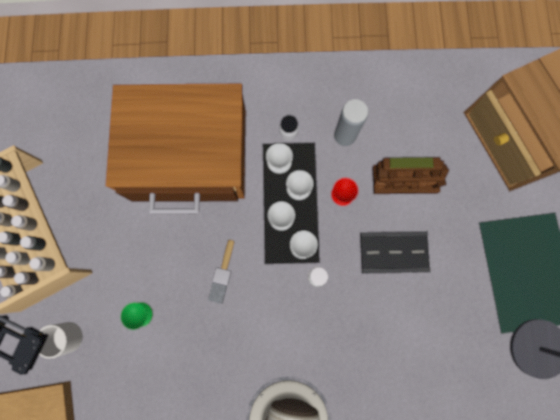

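The top view shows the chest at (177,140) with its handle at (175,203). The four white stands are on the black mat at (279,157), (299,184), (281,215) and (303,244), the cliff is at (410,175), and the road is at (395,252).

Things that could be mistaken for the targets:
- **Stands:** the red one at (345,191) and the green one at (136,315).
- **Chest:** the open cabinet at (515,130).
- **Road:** the green cutting mat at (525,270).
- **Stands, again:** the mug at (55,340) and the pot lids at (289,125) and (319,277).

I choose the white stands on the mat, the closed chest and the road with the dashes.

```bash
cat > m0.py <<'E'
from h import *
for n in('scene','top'):
    z=np.load(n+'0.npz'); W=cloud(n,z['d']); im=z['im'].astype(int)
    X=W[...,0];Y=W[...,1];Z=W[...,2]; print(n,'counter z',np.nanmedian(Z))
    def comp(m,amin=60):
        m=cv2.morphologyEx(m.astype(np.uint8),cv2.MORPH_OPEN,np.ones((3,3)))
        k,l,s,c=cv2.connectedComponentsWithStats(m)
        for i in range(1,k):
            if s[i,4]>=amin: yield l==i,c[i],s[i,4]
    def rect(mm):
        p=W[mm][:,:2].astype(np.float32)*1000; (c,s,a)=cv2.minAreaRect(p); return np.round(c,1),np.round(s,1),round(a,1),round(float(np.median(W[mm][:,2])),4)
    print('chest');[print(c,rect(m)) for m,c,a in comp((Z>.155)&(Z<.18)&(Y>0)&(X>.4),2000)]
    print('road');[print(c,rect(m)) for m,c,a in comp((Z>.013)&(Z<.03)&(Y<-.12)&(X>.2)&(X<.6)&(im.sum(2)<200),200)]
    print('cliff');[print(c,rect(m)) for m,c,a in comp((Z>.018)&(Z<.13)&(Y<-.12)&(Y>-.45)&(X>.4)&(X<.75)&(im[...,0]-im[...,2]>15),200)]
    print('white');
    white=(im.min(2)>110)&(np.ptp(im,2)<40)
    for m,c,a in comp((Z>.045)&(Z<.068)&(X>.25)&(X<.8)&(abs(Y)<.3),60):
        p=W[m]; (cc,r)=cv2.minEnclosingCircle(p[:,:2].astype(np.float32)*1000); print(c,a,np.round(cc,1),round(r,1),p[:,2].max())
    print('others');
    for m,c,a in comp((Z>.06)&(Z<.2)&(X>.25)&(X<.85)&(Y<.02)&(Y>-.5),40):print(c,a,rect(m))
    print('handle')
    for m,c,a in comp((Z>.12)&(Z<.15)&(X>.4)&(X<.56)&(Y>.05),15):print(c,a,rect(m))
    print('brush')
    for m,c,a in comp((Z>.004)&(Z<.03)&(X>.25)&(X<.56)&(Y>.05)&(Y<.3),15):print(c,a,rect(m))
E
python3 m0.py
```

```text
scene counter z -0.0002540357059278575
chest
[368.88923872 127.92863486] (array([717.5, 258. ]), array([330. , 264.4]), 88.5, 0.1641)
road
[214.10034172 333.39981361] (array([ 422.3, -296.5]), array([177.4, 109.3]), 89.3, 0.0206)
cliff
[288.94308943 290.31382114] (array([ 587.2, -169.2]), array([67.3, 66.8]), 36.2, 0.0467)
[291.26891939 369.59310102] (array([ 618.7, -341.9]), array([181.8,  75. ]), 89.4, 0.0902)
white
[341.6        194.42857143] 70 [684.3  99.2] 28.6 0.0679877410019436
[275.92857143 218.86538462] 364 [525.1   3.1] 34.6 0.06161333748264097
[337.44846797 228.59888579] 359 [684.6   4. ] 34.4 0.06202898903996634
[241.85384615 234.70512821] 390 [446.6 -52.6] 34.6 0.06122255468279891
[304.79320113 243.1898017 ] 353 [607.8 -48.2] 34.3 0.06031566744208261
[207.46899225 243.39534884] 258 [364.6 -88. ] 22.7 0.0672435482692828
[289.03963415 290.34756098] 328 [ 586.8 -168.2] 34.5 0.0579487009700953
others
[207.30215827 242.76258993] 139 (array([364. , -88.3]), array([39.2, 34.2]), 78.9, 0.0619)
[370.8951049  244.93006993] 286 (array([771.5, -25.7]), array([46.2, 44.9]), 54.0, 0.
[... 1629 characters left out ...]
ay([ 626.5, -341. ]), array([181.6,  65.3]), 89.5, 0.0953)
[318.904 276.032] 125 (array([362.7, -87.1]), array([43.3, 28.3]), 52.9, 0.0629)
handle
[174.0280112  207.67507003] 357 (array([541. , 263.7]), array([ 37.8, 122.7]), 0.0, 0.1428)
[ 39.97189349 234.36168639] 1352 (array([472.7, 607.1]), array([195.7,  72.3]), 27.4, 0.1276)
[  2.16666667 217.5       ] 60 (array([524.2, 700.5]), array([30.7, 13.9]), 5.8, 0.1265)
[  6.1686747  237.57228916] 166 (array([473.8, 683.3]), array([28., 34.]), 75.7, 0.1333)
[ 13.92356688 257.1910828 ] 157 (array([425.7, 658.6]), array([29.6, 29.6]), 88.7, 0.1338)
brush
[221.43850267 276.29545455] 748 (array([384.4, 163. ]), array([ 42.6, 168.9]), 76.1, 0.0186)
```

```bash
cat >> h.py <<'E'
def yawR(deg):
    a=np.radians(deg); x=np.array([np.cos(a),np.sin(a),0]); z=np.array([0,0,-1.]); return np.c_[x,np.cross(z,x),z]
def plan(wps):
    "wps: (x,y,z,tool-x yaw deg); prints one call per waypoint, chained from the measured pose"
    s=monitor.read_state(); p=np.array(s['tool_pos']); Q=R.from_quat(s['orientation']).as_matrix()
    for w in wps:
        t=np.array(w[:3]); T=yawR(w[3]); d=Q.T@(t-p); r=R.from_matrix(Q.T@T).as_rotvec(degrees=True)
        n=max(np.linalg.norm(d)/.0625,np.linalg.norm(r)/10.7)
        print(np.round(w,4),'|',np.round(d/.8,4).tolist(),np.round(r/60,4).tolist(),'rows %.1f'%n); p,Q=t,T
E
python3 - <<'E'
from h import *
z=np.load('top0.npz');im=z['im']
c=cv2.resize(im[70:290,90:340],None,fx=3,fy=2.7,interpolation=cv2.INTER_CUBIC)[:,:,::-1];cv2.imwrite('pics/crop.png',c[:600,:800])
for u in(165,175,185):
    for v in range(200,222): print((v,int(im[v,u].astype(int).sum()/3),round(float(plane('top',(u,v),.141)[0][0]),4)),end=' ')
    print()
plan([(.43,.40,.22,-58),(.5295,.262,.22,-91.5),(.5295,.262,.119,-91.5)])
E
```

```text
(200, 64, 0.5544) (201, 97, 0.552) (202, 129, 0.5495) (203, 145, 0.547) (204, 148, 0.5445) (205, 148, 0.5421) (206, 148, 0.5396) (207, 143, 0.5371) (208, 136, 0.5347) (209, 148, 0.5322) (210, 164, 0.5297) (211, 175, 0.5273) (212, 173, 0.5248) (213, 159, 0.5223) (214, 152, 0.5199) (215, 153, 0.5174) (216, 152, 0.515) (217, 152, 0.5125) (218, 151, 0.5101) (219, 150, 0.5076) (220, 148, 0.5052) (221, 148, 0.5028) 
(200, 64, 0.5537) (201, 96, 0.5513) (202, 127, 0.5488) (203, 145, 0.5463) (204, 148, 0.5438) (205, 148, 0.5414) (206, 147, 0.5389) (207, 141, 0.5364) (208, 134, 0.534) (209, 146, 0.5315) (210, 165, 0.529) (211, 174, 0.5266) (212, 172, 0.5241) (213, 157, 0.5217) (214, 149, 0.5192) (215, 149, 0.5168) (216, 149, 0.5143) (217, 151, 0.5119) (218, 151, 0.5094) (219, 151, 0.507) (220, 149, 0.5045) (221, 150, 0.5021) 
(200, 63, 0.553) (201, 94, 0.5506) (202, 129, 0.5481) (203, 141, 0.5456) (204, 148, 0.5431) (205, 147, 0.5407) (206, 145, 0.5382) (207, 141, 0.5357) (208, 136, 0.5333) (209, 147, 0.5308) (210, 165, 0.5284) (211, 175, 0.5259) (212, 171, 0.5235) (213, 157, 0.521) (214, 151, 0.5185) (215, 148, 0.5161) (216, 150, 0.5137) (217, 149, 0.5112) (218, 149, 0.5088) (219, 147, 0.5063) (220, 147, 0.5039) (221, 148, 0.5014) 
[  0.43   0.4    0.22 -58.  ] | [0.2769, 0.1006, 0.0022] [0.0018, -0.0006, 0.5513] rows 3.8
[  0.5295   0.262    0.22   -91.5   ] | [0.2122, -0.0141, 0.0] [0.0, 0.0, 0.5583] rows 3.1
[  0.5295   0.262    0.119  -91.5   ] | [0.0, 0.0, 0.1262] [0.0, 0.0, 0.0] rows 1.6
```

View pics/crop.png

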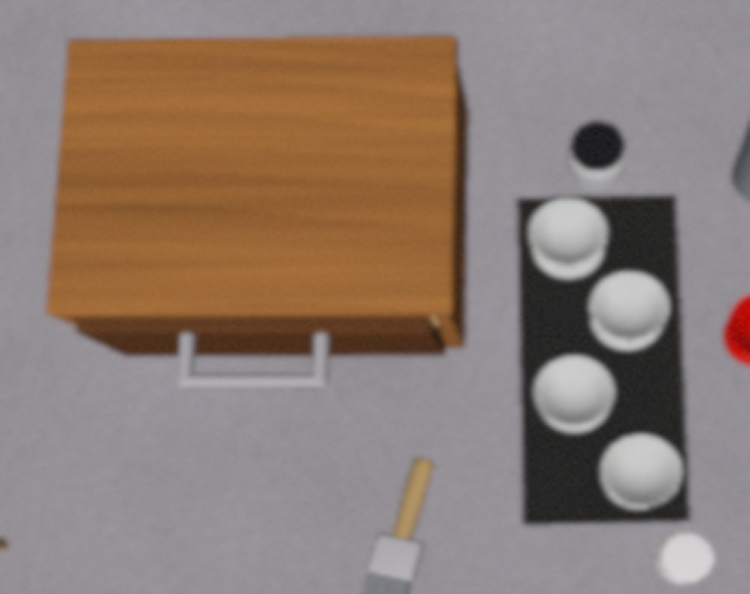

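The crop shows the chest's bar handle at (253,380) in crop pixels, the drawer ajar by about 15 mm, and four plain white stands on the mat. The bar centre is about x 0.5285.

Emit:
send_rows(commands=[[[0.277,0.1,0.002],[0.002,0,0.551]],[[0.277,0.1,0.002],[0.002,0,0.551]],[[0.277,0.1,0.002],[0.002,0,0.551]],[[0.277,0.1,0.002],[0.002,0,0.551]],[[0.277,0.1,0.002],[0.002,0,0.551]]], grip=0.37)

```text
t: 0.72
tool_pos: [0.4322, 0.3983, 0.2205]
orientation: [0.874, -0.487, 0.0, -0.0]
contact_force: [-0.4, -0.1, -0.9]
opening: 0.516
gripper_force: 0.0
```

Emit:
send_rows(commands=[[[0.212,-0.014,0],[0,0,0.558]],[[0.212,-0.014,0],[0,0,0.558]],[[0.212,-0.014,0],[0,0,0.558]],[[0.212,-0.014,0],[0,0,0.558]],[[0.212,-0.014,0],[0,0,0.558]]])

```text
t: 1.35
tool_pos: [0.5295, 0.2638, 0.2205]
orientation: [-0.699, 0.715, 0.0, 0.001]
contact_force: [-0.1, -0.1, -0.5]
opening: 0.371
gripper_force: 0.0
```

```bash
python3 - <<'E'
from h import *
plan([(.5285,.262,.19,-91.5),(.5285,.262,.119,-91.5),(.5285-.10,.2646,.119,-91.5),(.3645,.2663,.119,-91.5),(.3605,.2664,.119,-91.5)])
s=monitor.read_state();print(s['opening'],s['tool_pos'])
E
```

```text
[  0.5285   0.262    0.19   -91.5   ] | [0.0024, 0.0012, 0.0382] [-0.0007, 0.0015, 0.0023] rows 0.5
[  0.5285   0.262    0.119  -91.5   ] | [0.0, 0.0, 0.0888] [0.0, 0.0, 0.0] rows 1.1
[  0.4285   0.2646   0.119  -91.5   ] | [0.0, 0.125, 0.0] [0.0, 0.0, 0.0] rows 1.6
[  0.3645   0.2663   0.119  -91.5   ] | [-0.0, 0.08, 0.0] [0.0, 0.0, 0.0] rows 1.0
[  0.3605   0.2664   0.119  -91.5   ] | [0.0, 0.005, 0.0] [0.0, 0.0, 0.0] rows 0.1
0.37118046535558374 [0.52948381 0.2638297  0.22053424]
```

Emit:
send_rows(commands=[[[0.0024,0.0012,0.06],[0,0.001,0.002]],[[0.0024,0.0012,0.09],[0,0.001,0.002]],[[0.0024,0.0012,0.127],[0,0.001,0.002]],[[0.0024,0.0012,0.127],[0,0.001,0.002]]])

```text
t: 1.85
tool_pos: [0.5269, 0.2618, 0.117]
orientation: [-0.698, 0.716, 0.0, -0.002]
contact_force: [0.3, 0.1, 0.2]
opening: 0.373
gripper_force: 0.0
```

Emit:
send_rows(commands=[[[0,0,0],[0,0,0]],[[0,0,0],[0,0,0]],[[0,0,0],[0,0,0]],[[0,0,0],[0,0,0]]], grip=0)

```text
t: 2.35
tool_pos: [0.5295, 0.2619, 0.1205]
orientation: [-0.697, 0.717, -0.0, 0.002]
contact_force: [-1.8, 1.6, 3.0]
opening: 0.129
gripper_force: 30.0
```

Emit:
send_rows(commands=[[[0,0.03,0],[0,0,0]],[[0,0.07,0],[0,0,0]],[[0,0.11,0],[0,0,0]],[[0,0.14,0],[0,0,0]],[[0,0.14,0],[0,0,0]]])

```text
t: 2.98
tool_pos: [0.4162, 0.2648, 0.1205]
orientation: [-0.698, 0.716, -0.0, 0.001]
contact_force: [-0.2, -1.1, 4.6]
opening: 0.125
gripper_force: 30.0
```

Emit:
send_rows(commands=[[[0,0.03,0],[0,0,0]],[[0,0.055,0],[0,0,0]],[[0,0.064,0],[0,0,0]],[[0,0.068,0],[0,0,0]],[[0,0.068,0],[0,0,0]]])

```text
t: 3.6
tool_pos: [0.3634, 0.2661, 0.1204]
orientation: [-0.698, 0.717, -0.001, 0.001]
contact_force: [-1.6, -0.9, 8.3]
opening: 0.127
gripper_force: 30.0
```

Emit:
send_rows(commands=[[[0,0,0],[0,0,0]],[[0,0.002,0],[0,0,0]],[[0,0.002,0],[0,0,0]]])

```text
t: 3.98
tool_pos: [0.3625, 0.2661, 0.1204]
orientation: [-0.698, 0.716, -0.001, 0.002]
contact_force: [2.0, -3.9, 7.3]
opening: 0.132
gripper_force: 30.0
```

Emit:
send_rows(commands=[[[0,0.003,0],[0,0,0]],[[0,0.005,0],[0,0,0]],[[0,0.005,0],[0,0,0]],[[0,0.005,0],[0,0,0]]])

```text
t: 4.47
tool_pos: [0.3624, 0.2663, 0.1204]
orientation: [-0.698, 0.716, -0.003, 0.004]
contact_force: [21.9, -7.7, -3.3]
opening: 0.127
gripper_force: 30.0
```

At the stop: the TCP is stationary with 22 N of pull. Now I'll release, rise and look into the drawer.

Emit:
send_rows(commands=[[[0,-0.004,0],[0,0,0]],[[0,-0.005,0],[0,0,0]],[[0,-0.005,0],[0,0,0]],[[0,-0.005,0],[0,0,0]]], grip=0.37)

```text
t: 4.97
tool_pos: [0.3608, 0.266, 0.1189]
orientation: [-0.697, 0.717, -0.0, 0.0]
contact_force: [0.3, -0.3, -0.6]
opening: 0.362
gripper_force: 0.0
```

Emit:
send_rows(commands=[[[0,0,-0.05],[0,0,0]],[[0,0,-0.12],[0,0,0]],[[0,0,-0.2],[0,0,0]],[[0,0,-0.2],[0,0,0]]])

```text
t: 5.48
tool_pos: [0.3625, 0.268, 0.2843]
orientation: [-0.698, 0.716, 0.0, 0.007]
contact_force: [-0.8, 0.5, -0.9]
opening: 0.369
gripper_force: 0.0
```

Emit:
send_rows(commands=[[[0.3,0,0],[0,0,0]],[[0.3,0,0],[0,0,0]],[[0.3,0,0],[0,0,0]],[[0.3,0,0],[0,0,0]],[[0.3,0,0],[0,0,0]]])

```text
t: 6.1
tool_pos: [0.3531, 0.0233, 0.278]
orientation: [-0.695, 0.719, 0.0, 0.0]
contact_force: [0.6, 0.2, 1.0]
opening: 0.37
gripper_force: 0.0
```

```bash
python3 - <<'E'
from h import *
o=[]
for n in('scene','top'):
    im,d=snap(n); np.savez(n+'1',im=im,d=d)
    c=proj(n,[(.38,.11,.1),(.38,.42,.1),(.62,.42,.1),(.62,.11,.1)]); a=c.min(0).astype(int)-25; b=c.max(0).astype(int)+25
    a=np.maximum(a,0); print(n,a,b); k=cv2.resize(im[a[1]:b[1],a[0]:b[0]],(400,600*400//400 if 0 else int(400*(b[1]-a[1])/(b[0]-a[0]))),interpolation=cv2.INTER_CUBIC)
    o.append(cv2.copyMakeBorder(k,0,600-k.shape[0],0,0,cv2.BORDER_CONSTANT))
cv2.imwrite('pics/drawer.png',np.hstack(o)[:,:,::-1]); print(monitor.read_state()['tool_pos'])
E
```

```text
scene [202  41] [359 205]
top [ 89 150] [264 298]
[0.35401201 0.02570494 0.27830592]
```

View pics/drawer.png

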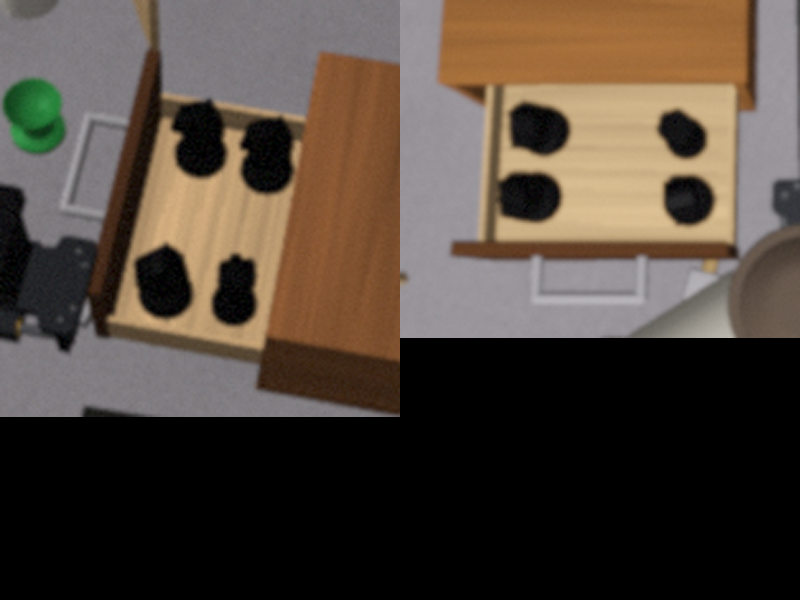

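Four black pieces stand in the drawer. The one at the front right is a straight cylinder with a flat round top, in both the scene crop (165,285) and the top crop (690,200), so it is the rook. The other three are knights, at top crop (540,128), (530,197) and (682,133). Next I'll measure them from the depth.

```bash
cat > kn.py <<'E'
from h import *
import sys
def pts(tag,x=(.36,.6),y=(.11,.42)):
    out=[]
    for n in('scene','top'):
        z=np.load(n+tag+'.npz'); W=cloud(n,z['d']).reshape(-1,3); g=z['im'].reshape(-1,3).max(1)
        out.append(W[(g<70)&(W[:,0]>x[0])&(W[:,0]<x[1])&(W[:,1]>y[0])&(W[:,1]<y[1])&(W[:,2]>.04)&(W[:,2]<.16)])
    return out
if __name__=='__main__':
    out=pts('1'); S=4; img=np.zeros((4*(240+8),4*310,3),np.uint8)
    for k,W in enumerate(out):
        M=np.zeros((250,320),np.uint8)
        ij=((W[:,:2]-[.36,.11])*1000).astype(int); M[ij[:,0],ij[:,1]]=1
        M=cv2.dilate(M,np.ones((7,7),np.uint8)); n,l,s,c=cv2.connectedComponentsWithStats(M)
        for i in range(1,n):
            w=W[l[ij[:,0],ij[:,1]]==i]
            if len(w)<80: continue
            h=w[w[:,2]>.1]; r=cv2.minAreaRect((h[:,:2]*1000).astype(np.float32)) if len(h)>5 else None
            print(('scene','top')[k],len(w),'mean',w.mean(0).round(3),'zmax',w[:,2].max().round(3),'head',np.round(r[0],1),np.round(r[1],1),round(r[2],1))
    pic=np.full((500,800,3),255,np.uint8)
    for k,W in enumerate(out):
        for p in W[np.argsort(W[:,2])]:
            u=int((.42-p[1])*1280)+k*400; v=int((.60-p[0])*1600)+20
            col=cv2.applyColorMap(np.uint8([[np.clip((p[2]-.04)/.11*255,0,255)]]),cv2.COLORMAP_JET)[0,0].tolist()
            cv2.circle(pic,(u,v),2,col,-1)
    cv2.imwrite('pics/map.png',pic)
E
python3 kn.py
```

```text
scene 852 mean [0.419 0.239 0.116] zmax 0.15 head [413.8 262.1] [285.   16.5] 88.4
scene 459 mean [0.47  0.165 0.103] zmax 0.146 head [467.  172.5] [51.3 28.5] 12.0
scene 479 mean [0.478 0.341 0.102] zmax 0.145 head [475.3 350.4] [31.  52.5] 77.7
scene 352 mean [0.544 0.172 0.094] zmax 0.129 head [543.  178.7] [33.9 39.1] 7.5
scene 496 mean [0.553 0.333 0.101] zmax 0.144 head [550.9 342.5] [33.  52.2] 84.4
top 332 mean [0.464 0.169 0.114] zmax 0.146 head [462.4 174. ] [46.2 32.7] 8.7
top 450 mean [0.473 0.344 0.106] zmax 0.149 head [474.  352.9] [30.2 48.5] 77.3
top 267 mean [0.537 0.177 0.101] zmax 0.129 head [539.5 180.5] [34.9 33.5] 57.3
top 418 mean [0.547 0.335 0.105] zmax 0.147 head [548.2 341.7] [26.3 47.4] 74.0
```

View pics/map.png

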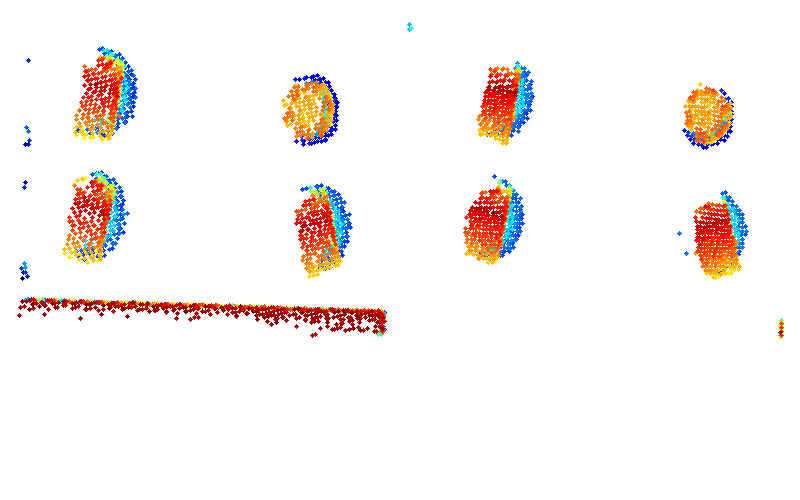

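The depth map corrects me. The round piece with its top at 0.129 is the back-right one at (0.541, 0.180), so that is the rook.

The knights (tops at about 0.146, head axis along x, muzzles towards the robot) are:
- A: (0.470, 0.174), yaw +10°
- B: (0.480, 0.3505), yaw −12°
- C: (0.555, 0.341), yaw −11°

```bash
python3 - <<'E'
from h import *
plan([(.40,.10,.28,-42),(.47,.174,.22,10),(.47,.174,.16,10),(.47,.174,.1035,10)])
E
```

```text
[  0.4    0.1    0.28 -42.  ] | [-0.0945, -0.0548, -0.002] [-0.0007, 0.0002, -0.8275] rows 4.6
[ 0.47   0.174  0.22  10.   ] | [0.0031, -0.1273, 0.075] [0.0, 0.0, -0.8667] rows 4.9
[ 0.47   0.174  0.16  10.   ] | [0.0, 0.0, 0.075] [0.0, 0.0, 0.0] rows 1.0
[ 0.47    0.174   0.1035 10.    ] | [0.0, 0.0, 0.0706] [0.0, 0.0, 0.0] rows 0.9
```

Emit:
send_rows(commands=[[[-0.0945,-0.055,-0.002],[0,0,-0.828]],[[-0.0945,-0.055,-0.002],[0,0,-0.828]],[[-0.0945,-0.055,-0.002],[0,0,-0.828]],[[-0.0945,-0.055,-0.002],[0,0,-0.828]],[[-0.0945,-0.055,-0.002],[0,0,-0.828]]], grip=0.75)

```text
t: 6.82
tool_pos: [0.4002, 0.1022, 0.2798]
orientation: [0.935, -0.354, 0.0, 0.0]
contact_force: [-0.1, 0.1, 0.0]
opening: 0.737
gripper_force: 0.0
```

Emit:
send_rows(commands=[[[0.003,-0.127,0.075],[0,0,-0.867]],[[0.003,-0.127,0.075],[0,0,-0.867]],[[0.003,-0.127,0.075],[0,0,-0.867]],[[0.003,-0.127,0.075],[0,0,-0.867]],[[0.003,-0.127,0.075],[0,0,-0.867]]])

```text
t: 7.45
tool_pos: [0.4696, 0.1765, 0.2195]
orientation: [0.996, 0.093, -0.0, 0.0]
contact_force: [0.5, 0.5, -0.5]
opening: 0.75
gripper_force: 0.0
```

Emit:
send_rows(commands=[[[0,0,0],[0,0,0]],[[0,0,0],[0,0,0]]])

```text
t: 7.7
tool_pos: [0.4698, 0.1753, 0.2203]
orientation: [0.996, 0.088, 0.0, -0.0]
contact_force: [1.2, 0.4, -1.1]
opening: 0.751
gripper_force: 0.0
```

```bash
python3 - <<'E'
from h import *
plan([(.47,.174,.1035,10)])
im,d=snap('top'); im2,d2=snap('scene')
a=im[130:310,80:320]; b=im2[30:240,180:360]
a=cv2.resize(a,(480,360));b=cv2.resize(b,(310,360)); cv2.imwrite('pics/g1.png',np.hstack([a,b])[:,:,::-1])
E
```

```text
[ 0.47    0.174   0.1035 10.    ] | [-0.0002, 0.0017, 0.146] [-0.0, -0.0007, 0.0016] rows 1.9
```

View pics/g1.png

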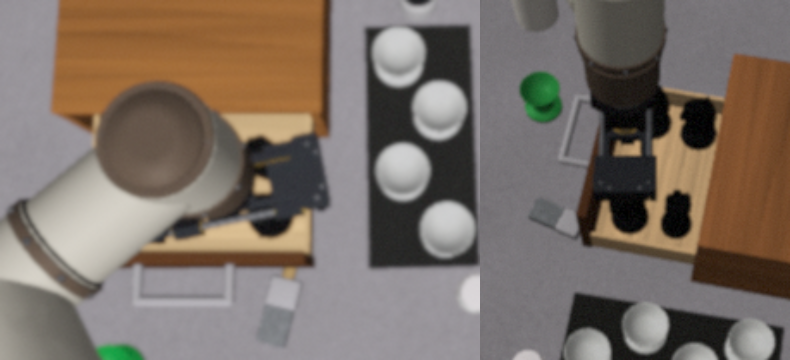

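The gripper hangs above the front-right knight, at (270,215) in the left half, with the fingers either side along y. Going down.

Emit:
send_rows(commands=[[[0,0.002,0.05],[0,0,0]],[[0,0.002,0.1],[0,0,0]],[[0,0.002,0.135],[0,0,0]],[[0,0.002,0.146],[0,0,0]],[[0,0.002,0.146],[0,0,0]]])

```text
t: 8.43
tool_pos: [0.4708, 0.173, 0.1041]
orientation: [0.996, 0.088, 0.001, -0.0]
contact_force: [-0.5, 0.3, -0.6]
opening: 0.749
gripper_force: 0.0
```

Emit:
send_rows(commands=[[[0,0,0],[0,0,0]],[[0,0,0],[0,0,0]],[[0,0,0],[0,0,0]],[[0,0,0],[0,0,0]],[[0,0,0],[0,0,0]]], grip=0)

```text
t: 9.05
tool_pos: [0.4708, 0.1733, 0.1043]
orientation: [0.996, 0.088, 0.001, -0.001]
contact_force: [-0.4, 1.8, 1.2]
opening: 0.323
gripper_force: 29.1
```

Emit:
send_rows(commands=[[[0,0,-0.02],[0,0,0]],[[0,0,-0.07],[0,0,0]],[[0,0,-0.13],[0,0,0]],[[0,0,-0.18],[0,0,0]],[[0,0,-0.18],[0,0,0]]])

```text
t: 9.68
tool_pos: [0.4715, 0.1736, 0.2507]
orientation: [0.996, 0.088, 0.003, -0.002]
contact_force: [-0.7, 0.5, -3.5]
opening: 0.318
gripper_force: 29.6
```

```bash
python3 - <<'E'
from h import *
plan([(.54,.07,.255,5),(.6075,-.0478,.25,0),(.6075,-.0478,.125,0),(.6075,-.0478,.109,0)])
E
```

```text
[0.54  0.07  0.255 5.   ] | [0.0615, 0.1425, -0.0054] [-0.0032, -0.0067, 0.0855] rows 2.0
[ 0.6075 -0.0478  0.25    0.    ] | [0.0712, 0.154, 0.0063] [0.0, 0.0, 0.0833] rows 2.2
[ 0.6075 -0.0478  0.125   0.    ] | [0.0, 0.0, 0.1562] [0.0, 0.0, 0.0] rows 2.0
[ 0.6075 -0.0478  0.109   0.    ] | [0.0, 0.0, 0.02] [0.0, 0.0, 0.0] rows 0.3
```

Emit:
send_rows(commands=[[[0.03,0.07,-0.005],[0,0,0.04]],[[0.0615,0.1425,-0.005],[0,-0.006,0.085]],[[0.0615,0.1425,-0.005],[0,-0.006,0.085]],[[0.0615,0.1425,-0.005],[0,-0.006,0.085]]])

```text
t: 10.18
tool_pos: [0.5377, 0.0687, 0.2497]
orientation: [0.999, 0.043, -0.005, 0.0]
contact_force: [-1.0, 0.5, -2.9]
opening: 0.314
gripper_force: 30.0
```

Emit:
send_rows(commands=[[[0.035,0.077,0.003],[0,0,0.04]],[[0.071,0.154,0.006],[0,0,0.083]],[[0.071,0.154,0.006],[0,0,0.083]],[[0.071,0.154,0.006],[0,0,0.083]],[[0.071,0.154,0.006],[0,0,0.083]]])

```text
t: 10.8
tool_pos: [0.6055, -0.0469, 0.2468]
orientation: [1.0, 0.002, -0.003, -0.0]
contact_force: [-0.0, 0.7, -1.5]
opening: 0.319
gripper_force: 30.0
```

```bash
python3 - <<'E'
from h import *
plan([(.6075,-.0478,.125,0),(.6075,-.0478,.109,0)])
im,d=snap('top'); im2,d2=snap('scene')
np.savez('topc',im=im,d=d);np.savez('scenec',im=im2,d=d2)
from kn import pts
for W in pts('c',(.5,.7),(-.15,.05)):
    W=W[(W[:,2]>.16)|1]; print(len(W))
for n in('scene','top'):
    z=np.load(n+'c.npz'); W=cloud(n,z['d']).reshape(-1,3); g=z['im'].reshape(-1,3).max(1)
    w=W[(g<75)&(abs(W[:,0]-.6075)<.06)&(abs(W[:,1]+.048)<.06)&(W[:,2]>.165)&(W[:,2]<.22)]
    print(n,len(w),w.min(0).round(4),w.max(0).round(4))
E
```

```text
[ 0.6075 -0.0478  0.125   0.    ] | [0.0033, 0.0012, 0.1523] [-0.0001, 0.0052, 0.0029] rows 1.9
[ 0.6075 -0.0478  0.109   0.    ] | [0.0, 0.0, 0.02] [0.0, 0.0, 0.0] rows 0.3
0
0
scene 65 [ 0.5927 -0.0771  0.197 ] [ 0.6229 -0.0673  0.2106]
top 121 [ 0.5763 -0.0768  0.1995] [ 0.6046 -0.0189  0.2198]
```

Emit:
send_rows(commands=[[[0.003,0.001,0.05],[0,0.005,0.003]],[[0.003,0.001,0.1],[0,0.005,0.003]],[[0.003,0.001,0.14],[0,0.005,0.003]],[[0.003,0.001,0.152],[0,0.005,0.003]],[[0.003,0.001,0.152],[0,0.005,0.003]]])

```text
t: 11.52
tool_pos: [0.6083, -0.0488, 0.1258]
orientation: [1.0, -0.001, 0.0, 0.0]
contact_force: [-0.6, 0.6, -2.9]
opening: 0.316
gripper_force: 30.0
```

Emit:
send_rows(commands=[[[0,0,0.008],[0,0,0]],[[0,0,0.014],[0,0,0]],[[0,0,0.018],[0,0,0]],[[0,0,0.018],[0,0,0]]])

```text
t: 12.02
tool_pos: [0.6084, -0.0491, 0.1121]
orientation: [1.0, -0.001, 0.001, 0.0]
contact_force: [-2.4, 2.1, 3.1]
opening: 0.317
gripper_force: 30.0
```

Emit:
send_rows(commands=[[[0,0,0.001],[0,0,0]],[[0,0,0.002],[0,0,0]],[[0,0,0.002],[0,0,0]]])

```text
t: 12.4
tool_pos: [0.6088, -0.0493, 0.112]
orientation: [1.0, -0.001, 0.001, 0.0]
contact_force: [-3.3, 2.1, 9.9]
opening: 0.319
gripper_force: 30.0
```

Emit:
send_rows(commands=[[[0,0,0],[0,0,0]],[[0,0,0],[0,0,0]],[[0,0,0],[0,0,0]],[[0,0,0],[0,0,0]]], grip=0.7)

```text
t: 12.9
tool_pos: [0.608, -0.0496, 0.109]
orientation: [1.0, -0.001, -0.0, 0.0]
contact_force: [-0.1, 0.1, 1.0]
opening: 0.659
gripper_force: 0.0
```

Emit:
send_rows(commands=[[[0,0,-0.05],[0,0,0]],[[0,0,-0.1],[0,0,0]],[[0,0,-0.16],[0,0,0]],[[0,0,-0.16],[0,0,0]],[[0,0,-0.16],[0,0,0]]])

```text
t: 13.52
tool_pos: [0.6075, -0.0493, 0.2367]
orientation: [1.0, -0.001, -0.0, -0.0]
contact_force: [-0.1, 0.1, -1.4]
opening: 0.7
gripper_force: 0.0
```

```bash
python3 - <<'E'
from h import *
plan([(.54,.12,.25,-5),(.48,.3505,.22,-12),(.48,.3505,.1035,-12)])
E
```

```text
[ 0.54  0.12  0.25 -5.  ] | [-0.0849, -0.2114, -0.0165] [-0.0, 0.0005, 0.0808] rows 2.9
[  0.48     0.3505   0.22   -12.    ] | [-0.0998, -0.2805, 0.0375] [0.0, 0.0, 0.1167] rows 3.8
[  0.48     0.3505   0.1035 -12.    ] | [0.0, 0.0, 0.1456] [0.0, 0.0, 0.0] rows 1.9
```

Emit:
send_rows(commands=[[[-0.085,-0.211,-0.0165],[0,0,0.081]],[[-0.085,-0.211,-0.0165],[0,0,0.081]],[[-0.085,-0.211,-0.0165],[0,0,0.081]],[[-0.085,-0.211,-0.0165],[0,0,0.081]]])

```text
t: 14.02
tool_pos: [0.5387, 0.1225, 0.2493]
orientation: [0.999, -0.041, -0.001, 0.001]
contact_force: [-0.1, -1.0, -0.5]
opening: 0.7
gripper_force: 0.0
```

Emit:
send_rows(commands=[[[-0.1,-0.2805,0.0375],[0,0,0.117]],[[-0.1,-0.2805,0.0375],[0,0,0.117]],[[-0.1,-0.2805,0.0375],[0,0,0.117]],[[-0.1,-0.2805,0.0375],[0,0,0.117]],[[-0.1,-0.2805,0.0375],[0,0,0.117]]])

```text
t: 14.65
tool_pos: [0.479, 0.3519, 0.2174]
orientation: [0.995, -0.103, -0.001, 0.002]
contact_force: [0.7, -1.2, -0.7]
opening: 0.7
gripper_force: 0.0
```

Emit:
send_rows(commands=[[[0,0,0],[0,0,0]],[[0,0,0],[0,0,0]]])

```text
t: 14.9
tool_pos: [0.4807, 0.3487, 0.2201]
orientation: [0.994, -0.106, 0.0, 0.001]
contact_force: [0.0, -0.8, 0.7]
opening: 0.7
gripper_force: 0.0
```

```bash
cat > chk.py <<'E'
from h import *
import sys
def chk(sx,sy,zfoot=.0438):
    "seated knight: rim band of the dome about z=zfoot+.030, head top height"
    for n in('scene','top'):
        im,d=optics.camera(n); W=cloud(n,d).reshape(-1,3); g=im.reshape(-1,3).max(1)
        w=W[(g<75)&(abs(W[:,0]-sx)<.05)&(abs(W[:,1]-sy)<.05)&(W[:,2]>.06)&(W[:,2]<.17)]
        h=w[w[:,2]>.105]; r=cv2.minAreaRect((h[:,:2]*1000).astype(np.float32)) if len(h)>5 else 0
        print(n,len(w),'top z',np.sort(w[:,2])[-8:].mean().round(4),'head',np.round(r[0],1),np.round(r[1],1),round(r[2],1))
    return im
E
python3 - <<'E'
from chk import *
plan([(.48,.3505,.1035,-12)])
chk(.6075,-.0478)
E
```

```text
[  0.48     0.3505   0.1035 -12.    ] | [-0.0014, -0.0022, 0.1457] [0.001, -0.0001, -0.0021] rows 1.9
scene 509 top z 0.1487 head [603.6 -45.4] [31.1 52.3] 89.8
top 383 top z 0.1514 head [600.9 -45.1] [30.1 48.7] 89.1
```

Knight A is seated, with its top at 0.150 and upright. Next is B.

Emit:
send_rows(commands=[[[-0.001,-0.002,0.05],[0,0,-0.002]],[[-0.001,-0.002,0.1],[0,0,-0.002]],[[-0.001,-0.002,0.135],[0,0,-0.002]],[[-0.001,-0.002,0.146],[0,0,-0.002]],[[-0.001,-0.002,0.146],[0,0,-0.002]]])

```text
t: 15.62
tool_pos: [0.4803, 0.3516, 0.1039]
orientation: [0.995, -0.104, 0.0, 0.0]
contact_force: [-0.0, -0.9, 0.7]
opening: 0.701
gripper_force: 0.0
```

Emit:
send_rows(commands=[[[0,0,0],[0,0,0]],[[0,0,0],[0,0,0]],[[0,0,0],[0,0,0]],[[0,0,0],[0,0,0]],[[0,0,0],[0,0,0]]], grip=0)

```text
t: 16.25
tool_pos: [0.4799, 0.3519, 0.1038]
orientation: [0.995, -0.103, 0.0, 0.0]
contact_force: [0.7, -0.3, 0.9]
opening: 0.326
gripper_force: 29.5
```

Emit:
send_rows(commands=[[[0,0,-0.02],[0,0,0]],[[0,0,-0.07],[0,0,0]],[[0,0,-0.13],[0,0,0]],[[0,0,-0.18],[0,0,0]],[[0,0,-0.18],[0,0,0]]])

```text
t: 16.88
tool_pos: [0.4811, 0.3532, 0.2522]
orientation: [0.995, -0.103, 0.003, -0.003]
contact_force: [-0.5, 0.6, -3.0]
opening: 0.322
gripper_force: 29.5
```

```bash
python3 - <<'E'
from h import *
plan([(.46,.14,.25,-6),(.446,-.0522,.245,0)])
E
```

```text
[ 0.46  0.14  0.25 -6.  ] | [0.029, 0.2662, 0.0009] [-0.0069, -0.0053, -0.0979] rows 3.4
[ 0.446  -0.0522  0.245   0.    ] | [0.0077, 0.2408, 0.0063] [0.0, 0.0, -0.1] rows 3.1
```

Emit:
send_rows(commands=[[[0.007,0.067,0],[0,0,-0.025]],[[0.015,0.133,0],[0,0,-0.05]],[[0.022,0.2,0],[0,0,-0.075]],[[0.029,0.266,0],[0,0,-0.098]],[[0.029,0.266,0],[0,0,-0.098]]])

```text
t: 17.5
tool_pos: [0.4566, 0.1354, 0.2465]
orientation: [0.999, -0.054, -0.001, 0.001]
contact_force: [0.1, 0.7, -2.9]
opening: 0.318
gripper_force: 29.9
```

Emit:
send_rows(commands=[[[0.002,0.06,0.002],[0,0,-0.025]],[[0.004,0.12,0.004],[0,0,-0.05]],[[0.006,0.18,0.006],[0,0,-0.075]],[[0.008,0.241,0.006],[0,0,-0.1]],[[0.008,0.241,0.006],[0,0,-0.1]]])

```text
t: 18.12
tool_pos: [0.4437, -0.0555, 0.2417]
orientation: [1.0, -0.002, -0.001, 0.0]
contact_force: [0.9, 0.8, -3.3]
opening: 0.319
gripper_force: 29.9
```

Emit:
send_rows(commands=[[[0,0,0],[0,0,0]],[[0,0,0],[0,0,0]]])

```text
t: 18.38
tool_pos: [0.4449, -0.0526, 0.2425]
orientation: [1.0, 0.001, -0.0, 0.0]
contact_force: [-0.3, -1.1, -2.2]
opening: 0.319
gripper_force: 29.9
```

```bash
python3 - <<'E'
from h import *
plan([(.446,-.0522,.125,0)])
for n in('scene','top'):
    im,d=optics.camera(n); W=cloud(n,d).reshape(-1,3); g=im.reshape(-1,3).max(1)
    w=W[(g<75)&(abs(W[:,0]-.446)<.06)&(abs(W[:,1]+.052)<.06)&(W[:,2]>.165)&(W[:,2]<.215)]
    print(n,len(w),w.min(0).round(4),w.max(0).round(4)) if len(w) else 0
E
```

```text
[ 0.446  -0.0522  0.125   0.    ] | [0.0015, -0.0005, 0.1469] [0.0001, 0.0002, 0.0012] rows 1.9
scene 48 [ 0.4249 -0.0829  0.1943] [ 0.4723 -0.0323  0.2062]
top 3 [ 0.4132 -0.0716  0.1991] [ 0.4194 -0.0491  0.2008]
```

Emit:
send_rows(commands=[[[0.003,0,0.05],[0,0,0]],[[0.003,0,0.1],[0,0,0]],[[0.003,0,0.135],[0,0,0]],[[0.003,0,0.147],[0,0,0]],[[0.003,0,0.147],[0,0,0]]])

```text
t: 19.1
tool_pos: [0.4476, -0.0532, 0.1254]
orientation: [1.0, 0.0, 0.0, 0.0]
contact_force: [0.5, -0.6, -1.4]
opening: 0.324
gripper_force: 29.9
```

Emit:
send_rows(commands=[[[0,0,0.008],[0,0,0]],[[0,0,0.014],[0,0,0]],[[0,0,0.018],[0,0,0]],[[0,0,0.02],[0,0,0]],[[0,0,0.02],[0,0,0]]])

```text
t: 19.73
tool_pos: [0.4482, -0.0532, 0.1108]
orientation: [1.0, 0.0, 0.001, -0.0]
contact_force: [-2.6, 3.4, 6.4]
opening: 0.321
gripper_force: 29.9
```

Emit:
send_rows(commands=[[[0,0,0],[0,0,0]],[[0,0,0],[0,0,0]],[[0,0,0],[0,0,0]],[[0,0,0],[0,0,0]]], grip=0.7)

```text
t: 20.23
tool_pos: [0.4472, -0.0537, 0.1092]
orientation: [1.0, -0.0, 0.0, 0.0]
contact_force: [0.4, 0.1, -0.1]
opening: 0.663
gripper_force: 0.0
```

Emit:
send_rows(commands=[[[0,0,-0.05],[0,0,0]],[[0,0,-0.1],[0,0,0]],[[0,0,-0.16],[0,0,0]],[[0,0,-0.16],[0,0,0]],[[0,0,-0.16],[0,0,0]]])

```text
t: 20.85
tool_pos: [0.4465, -0.0536, 0.2366]
orientation: [1.0, -0.0, -0.0, -0.0]
contact_force: [0.3, 0.1, -0.7]
opening: 0.702
gripper_force: 0.0
```

```bash
python3 - <<'E'
from h import *
plan([(.50,.14,.245,-5),(.555,.341,.225,-11)])
E
```

```text
[ 0.5    0.14   0.245 -5.   ] | [0.0667, -0.242, -0.0105] [0.0, 0.0006, 0.0828] rows 3.2
[  0.555   0.341   0.225 -11.   ] | [0.0466, -0.2563, 0.025] [0.0, 0.0, 0.1] rows 3.3
```

Emit:
send_rows(commands=[[[0.067,-0.242,-0.0105],[0,0,0.083]],[[0.067,-0.242,-0.0105],[0,0,0.083]],[[0.067,-0.242,-0.0105],[0,0,0.083]],[[0.067,-0.242,-0.0105],[0,0,0.083]],[[0.067,-0.242,-0.0105],[0,0,0.083]]])

```text
t: 21.48
tool_pos: [0.5001, 0.1403, 0.2438]
orientation: [0.999, -0.043, -0.001, 0.001]
contact_force: [0.0, 0.6, -0.6]
opening: 0.702
gripper_force: 0.0
```

Emit:
send_rows(commands=[[[0.047,-0.256,0.025],[0,0,0.1]],[[0.047,-0.256,0.025],[0,0,0.1]],[[0.047,-0.256,0.025],[0,0,0.1]],[[0.047,-0.256,0.025],[0,0,0.1]],[[0.047,-0.256,0.025],[0,0,0.1]]])

```text
t: 22.1
tool_pos: [0.5559, 0.3401, 0.2237]
orientation: [0.995, -0.096, -0.001, 0.001]
contact_force: [-0.2, -0.8, 0.1]
opening: 0.704
gripper_force: 0.0
```

Emit:
send_rows(commands=[[[0,0,0],[0,0,0]],[[0,0,0],[0,0,0]]])

```text
t: 22.35
tool_pos: [0.5561, 0.3391, 0.2262]
orientation: [0.995, -0.097, 0.0, 0.0]
contact_force: [-0.0, -0.5, -1.0]
opening: 0.699
gripper_force: 0.0
```

```bash
python3 - <<'E'
from chk import *
plan([(.554,.341,.104,-11)])
chk(.446,-.0522); im=chk(.6075,-.0478)
im,d=snap('scene','s3')
E
```

```text
[  0.554   0.341   0.104 -11.   ] | [-0.0031, -0.0018, 0.1527] [0.0, -0.0006, -0.0014] rows 2.0
scene 518 top z 0.1496 head [443.3 -51.3] [53.8 30.6] 0.3
top 351 top z 0.1499 head [439.9 -50.3] [31.2 48.2] 88.4
scene 506 top z 0.1491 head [603.5 -46.3] [52.1 31.1] 0.5
top 382 top z 0.1499 head [601.1 -44.9] [29.8 48.7] 89.5
```

View pics/s3.png

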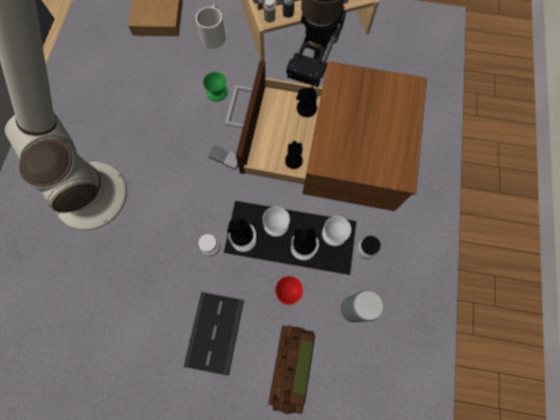

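Two knights are seated, at (241,234) and (304,243). The rook is alone at (294,155), and the gripper is over knight C at (307,100).

Emit:
send_rows(commands=[[[-0.003,-0.002,0.05],[0,0,0]],[[-0.003,-0.002,0.1],[0,0,0]],[[-0.003,-0.002,0.14],[0,0,0]],[[-0.003,-0.002,0.152],[0,0,0]],[[-0.003,-0.002,0.152],[0,0,0]]])

```text
t: 23.22
tool_pos: [0.5543, 0.3428, 0.1041]
orientation: [0.995, -0.096, 0.0, 0.0]
contact_force: [0.3, -0.1, 1.3]
opening: 0.699
gripper_force: 0.0
```

Emit:
send_rows(commands=[[[0,0,0],[0,0,0]],[[0,0,0],[0,0,0]],[[0,0,0],[0,0,0]],[[0,0,0],[0,0,0]],[[0,0,0],[0,0,0]]], grip=0)

```text
t: 23.85
tool_pos: [0.5543, 0.343, 0.1043]
orientation: [0.995, -0.096, 0.0, -0.0]
contact_force: [0.5, 1.4, 2.1]
opening: 0.318
gripper_force: 29.8
```

Emit:
send_rows(commands=[[[0,0,-0.02],[0,0,0]],[[0,0,-0.07],[0,0,0]],[[0,0,-0.13],[0,0,0]],[[0,0,-0.18],[0,0,0]],[[0,0,-0.18],[0,0,0]]])

```text
t: 24.48
tool_pos: [0.5555, 0.3438, 0.253]
orientation: [0.995, -0.096, 0.003, -0.003]
contact_force: [0.0, 0.4, -3.0]
opening: 0.32
gripper_force: 29.8
```

```bash
python3 - <<'E'
from h import *
plan([(.54,.17,.25,-6),(.5247,.0035,.245,0)])
E
```

```text
[ 0.54  0.17  0.25 -6.  ] | [0.0224, 0.217, 0.0024] [-0.0062, -0.0062, -0.083] rows 2.8
[0.5247 0.0035 0.245  0.    ] | [0.0027, 0.209, 0.0063] [0.0, 0.0, -0.1] rows 2.7
```

Emit:
send_rows(commands=[[[0.006,0.055,0],[0,0,-0.02]],[[0.012,0.11,0],[0,0,-0.04]],[[0.018,0.165,0],[0,0,-0.06]],[[0.0225,0.217,0],[0,0,-0.083]],[[0.0225,0.217,0],[0,0,-0.083]]])

```text
t: 25.1
tool_pos: [0.537, 0.1661, 0.2469]
orientation: [0.999, -0.054, -0.001, 0.001]
contact_force: [0.5, 0.4, -2.5]
opening: 0.321
gripper_force: 30.0
```

Emit:
send_rows(commands=[[[0.001,0.055,0.002],[0,0,-0.025]],[[0.002,0.11,0.004],[0,0,-0.05]],[[0.003,0.165,0.006],[0,0,-0.075]],[[0.003,0.209,0.006],[0,0,-0.1]],[[0.003,0.209,0.006],[0,0,-0.1]]])

```text
t: 25.72
tool_pos: [0.5226, 0.0011, 0.2422]
orientation: [1.0, -0.002, -0.001, 0.0]
contact_force: [0.4, 0.5, -2.7]
opening: 0.319
gripper_force: 30.0
```

Emit:
send_rows(commands=[[[0,0,0],[0,0,0]],[[0,0,0],[0,0,0]]])

```text
t: 25.98
tool_pos: [0.5236, 0.0035, 0.2429]
orientation: [1.0, 0.0, -0.0, 0.0]
contact_force: [-0.5, -0.4, -2.4]
opening: 0.318
gripper_force: 30.0
```

```bash
python3 - <<'E'
from h import *
plan([(.5247,.0035,.125,0)])
for n in('scene','top'):
    im,d=optics.camera(n); W=cloud(n,d).reshape(-1,3); g=im.reshape(-1,3).max(1)
    w=W[(g<75)&(abs(W[:,0]-.5247)<.06)&(abs(W[:,1]-.003)<.06)&(W[:,2]>.165)&(W[:,2]<.215)]
    print(n,len(w),w.min(0).round(4),w.max(0).round(4)) if len(w) else 0
E
```

```text
[0.5247 0.0035 0.125  0.    ] | [0.0014, -0.0001, 0.1474] [0.0002, 0.0001, 0.0009] rows 1.9
scene 39 [ 0.4975 -0.0189  0.198 ] [ 0.5349 -0.0087  0.2149]
top 40 [ 0.4954 -0.0185  0.1975] [0.5088 0.0225 0.2068]
```

Emit:
send_rows(commands=[[[0.001,0.001,0.05],[0,0,0]],[[0.001,0.001,0.1],[0,0,0]],[[0.001,0.001,0.135],[0,0,0]],[[0.001,0.001,0.147],[0,0,0]],[[0.001,0.001,0.147],[0,0,0]]])

```text
t: 26.7
tool_pos: [0.5247, 0.0019, 0.1257]
orientation: [1.0, 0.0, 0.0, 0.0]
contact_force: [1.0, 0.2, -2.3]
opening: 0.32
gripper_force: 30.0
```

Emit:
send_rows(commands=[[[0,0,0.008],[0,0,0]],[[0,0,0.014],[0,0,0]],[[0,0,0.018],[0,0,0]],[[0,0,0.02],[0,0,0]],[[0,0,0.02],[0,0,0]]])

```text
t: 27.32
tool_pos: [0.525, 0.002, 0.1112]
orientation: [1.0, 0.0, 0.001, -0.0]
contact_force: [-2.6, 3.3, 6.1]
opening: 0.321
gripper_force: 30.0
```

Emit:
send_rows(commands=[[[0,0,0],[0,0,0]],[[0,0,0],[0,0,0]],[[0,0,0],[0,0,0]],[[0,0,0],[0,0,0]]], grip=0.7)

```text
t: 27.82
tool_pos: [0.5244, 0.0015, 0.1096]
orientation: [1.0, -0.0, 0.0, 0.0]
contact_force: [-0.2, -0.2, 1.0]
opening: 0.66
gripper_force: 0.0
```

Emit:
send_rows(commands=[[[0,0,-0.05],[0,0,0]],[[0,0,-0.1],[0,0,0]],[[0,0,-0.16],[0,0,0]],[[0,0,-0.16],[0,0,0]],[[0,0,-0.16],[0,0,0]]])

```text
t: 28.45
tool_pos: [0.5237, 0.0016, 0.237]
orientation: [1.0, -0.0, -0.0, 0.0]
contact_force: [0.1, 0.7, -0.5]
opening: 0.698
gripper_force: 0.0
```

```bash
python3 - <<'E'
from chk import *
plan([(.40,.12,.25,-45),(.335,.2665,.25,-91.5)])
E
```

```text
[  0.4    0.12   0.25 -45.  ] | [-0.1547, -0.1479, -0.0161] [0.0003, 0.0006, 0.7495] rows 4.2
[  0.335    0.2665   0.25   -91.5   ] | [-0.1869, -0.072, 0.0] [0.0, 0.0, 0.775] rows 4.3
```

Emit:
send_rows(commands=[[[-0.155,-0.148,-0.016],[0,0,0.75]],[[-0.155,-0.148,-0.016],[0,0,0.75]],[[-0.155,-0.148,-0.016],[0,0,0.75]],[[-0.155,-0.148,-0.016],[0,0,0.75]],[[-0.155,-0.148,-0.016],[0,0,0.75]]], grip=0.37)

```text
t: 29.08
tool_pos: [0.3988, 0.1203, 0.249]
orientation: [0.923, -0.384, -0.001, 0.001]
contact_force: [0.5, 0.1, 0.0]
opening: 0.376
gripper_force: 0.0
```

Emit:
send_rows(commands=[[[-0.187,-0.072,0],[0,0,0.775]],[[-0.187,-0.072,0],[0,0,0.775]],[[-0.187,-0.072,0],[0,0,0.775]],[[-0.187,-0.072,0],[0,0,0.775]],[[-0.187,-0.072,0],[0,0,0.775]]])

```text
t: 29.7
tool_pos: [0.3342, 0.2668, 0.2484]
orientation: [-0.697, 0.718, -0.001, -0.002]
contact_force: [0.9, 0.1, -0.0]
opening: 0.371
gripper_force: 0.0
```

Emit:
send_rows(commands=[[[0,0,0],[0,0,0]],[[0,0,0],[0,0,0]]])

```text
t: 29.95
tool_pos: [0.3351, 0.2662, 0.2495]
orientation: [-0.698, 0.716, -0.0, -0.001]
contact_force: [-0.7, -0.3, 0.2]
opening: 0.371
gripper_force: 0.0
```

```bash
python3 - <<'E'
from chk import *
plan([(.3624,.2663,.1195,-91.5)])
for p in((.446,-.0522),(.5247,.0035),(.6075,-.0478)): chk(*p)
im,d=snap('scene'); np.savez('scene4',im=im,d=d); W=cloud('scene',d)
Z=W[...,2];m=(Z>.12)&(Z<.152)&(W[...,0]>.33)&(W[...,0]<.42)&(W[...,1]>.12)&(W[...,1]<.42)
k,l,s,c=cv2.connectedComponentsWithStats(m.astype(np.uint8))
for i in range(1,k):
    if s[i,4]>20: print(s[i],W[l==i].min(0),W[l==i].max(0))
E
```

```text
[  0.3624   0.2663   0.1195 -91.5   ] | [-0.0013, -0.0342, 0.1625] [0.0006, -0.0017, 0.0015] rows 2.1
scene 517 top z 0.149 head [459.9 -43.2] [95.7 45.3] 24.9
top 355 top z 0.1511 head [459.9 -40. ] [95.8 40.2] 24.7
scene 519 top z 0.1487 head [520.9   4.8] [54.2 31.2] 0.3
top 361 top z 0.1494 head [518.2   6.5] [29.4 49.9] 88.2
scene 505 top z 0.1499 head [603.5 -45.7] [52.1 30.9] 1.4
top 379 top z 0.1506 head [600.6 -44.7] [48.2 29.9] 1.2
[226  61  37 101 926] [0.35662196 0.12045676 0.12027591] [0.41999423 0.40975051 0.15163935]
```

All three knights are seated, each with its top at about 0.150. Next I'll grip the handle and push the drawer shut.

Emit:
send_rows(commands=[[[-0.001,-0.034,0.03],[0,0,0.0015]],[[-0.001,-0.034,0.09],[0,0,0.0015]],[[-0.001,-0.034,0.14],[0,0,0.0015]],[[-0.001,-0.034,0.162],[0,0,0.0015]],[[-0.001,-0.034,0.162],[0,0,0.0015]]])

```text
t: 30.92
tool_pos: [0.3621, 0.2658, 0.1196]
orientation: [-0.697, 0.717, -0.001, -0.002]
contact_force: [-0.4, -1.2, 0.9]
opening: 0.37
gripper_force: 0.0
```

Emit:
send_rows(commands=[[[0,0,0],[0,0,0]],[[0,0,0],[0,0,0]],[[0,0,0],[0,0,0]],[[0,0,0],[0,0,0]]], grip=0)

```text
t: 31.42
tool_pos: [0.3628, 0.2671, 0.1215]
orientation: [-0.697, 0.717, -0.0, 0.001]
contact_force: [-2.9, 0.7, 2.9]
opening: 0.127
gripper_force: 30.0
```

Emit:
send_rows(commands=[[[0,-0.02,0],[0,0,0]],[[0,-0.05,0],[0,0,0]],[[0,-0.08,0],[0,0,0]],[[0,-0.11,0],[0,0,0]],[[0,-0.12,0],[0,0,0]]])

```text
t: 32.05
tool_pos: [0.4604, 0.2646, 0.1215]
orientation: [-0.697, 0.717, -0.0, 0.001]
contact_force: [-2.8, 2.0, 6.2]
opening: 0.127
gripper_force: 30.0
```

Emit:
send_rows(commands=[[[0,-0.02,0],[0,0,0]],[[0,-0.05,0],[0,0,0]],[[0,-0.07,0],[0,0,0]],[[0,-0.085,0],[0,0,0]],[[0,-0.085,0],[0,0,0]]])

```text
t: 32.67
tool_pos: [0.5286, 0.2629, 0.1215]
orientation: [-0.697, 0.717, -0.001, 0.002]
contact_force: [1.8, 2.5, 4.9]
opening: 0.127
gripper_force: 30.0
```

Needs 14 mm more.

Emit:
send_rows(commands=[[[0,-0.008,0],[0,0,0]],[[0,-0.014,0],[0,0,0]],[[0,-0.018,0],[0,0,0]],[[0,-0.02,0],[0,0,0]],[[0,-0.02,0],[0,0,0]]])

```text
t: 33.3
tool_pos: [0.5424, 0.2625, 0.1216]
orientation: [-0.697, 0.717, -0.0, 0.001]
contact_force: [-1.4, 2.3, 5.2]
opening: 0.123
gripper_force: 30.0
```

Emit:
send_rows(commands=[[[0,0,0],[0,0,0]],[[0,0,0],[0,0,0]]])

```text
t: 33.55
tool_pos: [0.5424, 0.2625, 0.1216]
orientation: [-0.697, 0.717, -0.0, 0.001]
contact_force: [-0.9, 2.8, 4.5]
opening: 0.124
gripper_force: 30.0
```

Emit:
send_rows(commands=[[[0,-0.003,0],[0,0,0]],[[0,-0.004,0],[0,0,0]],[[0,-0.004,0],[0,0,0]],[[0,-0.004,0],[0,0,0]]])

```text
t: 34.05
tool_pos: [0.5425, 0.2625, 0.1215]
orientation: [-0.697, 0.717, 0.001, -0.001]
contact_force: [-10.0, 5.6, 9.6]
opening: 0.127
gripper_force: 30.0
```

Emit:
send_rows(commands=[[[0,0,0],[0,0,0]],[[0,0,0],[0,0,0]],[[0,0,0],[0,0,0]],[[0,0,0],[0,0,0]]], grip=0.36)

```text
t: 34.55
tool_pos: [0.5456, 0.2611, 0.1203]
orientation: [-0.697, 0.717, -0.0, -0.001]
contact_force: [-0.1, 1.3, -0.3]
opening: 0.353
gripper_force: 0.0
```

Emit:
send_rows(commands=[[[0,0,-0.04],[0,0,0]],[[0,0,-0.1],[0,0,0]],[[0,0,-0.15],[0,0,0]],[[0,0,-0.15],[0,0,0]],[[0,0,-0.15],[0,0,0]]])

```text
t: 35.17
tool_pos: [0.5451, 0.2612, 0.24]
orientation: [-0.697, 0.717, 0.0, -0.001]
contact_force: [0.3, 0.1, 0.2]
opening: 0.361
gripper_force: 0.0
```

```bash
cat > road.py <<'E'
from h import *
def road(tag):
    for n in('scene','top'):
        im,d=snap(n,n+tag); W=cloud(n,d); Z=W[...,2]; g=im.astype(int).sum(2)
        for nm,m in(('road',(Z>.013)&(Z<.03)&(W[...,1]<-.12)&(W[...,1]>-.5)&(W[...,0]>.2)&(W[...,0]<.62)&(np.ptp(im.astype(int),2)<25)),('cliff',(Z>.018)&(Z<.13)&(W[...,1]<-.22)&(W[...,1]>-.45)&(W[...,0]>.4)&(W[...,0]<.75)&(im[...,0].astype(int)-im[...,2]>15))):
            m=cv2.morphologyEx(m.astype(np.uint8),cv2.MORPH_OPEN,np.ones((3,3))); k,l,s,c=cv2.connectedComponentsWithStats(m)
            if k<2: continue
            i=1+np.argmax(s[1:,4]); p=W[l==i]; r=cv2.minAreaRect((p[:,:2]*1000).astype(np.float32))
            print(n,nm,np.round(r[0],1),np.round(r[1],1),round(r[2],2),'x',np.percentile(p[:,0],[.5,99.5]).round(4),'y',np.percentile(p[:,1],[.5,99.5]).round(4))
    return
E
python3 - <<'E'
from road import *
road('5'); plan([(.45,.0,.25,-91.5),(.35,-.2,.25,-91.5)])
E
```

```text
scene road [ 421.6 -296.6] [177.6 111. ] 89.14 x [0.3673 0.4769] y [-0.3843 -0.209 ]
scene cliff [ 618.7 -342.2] [182.7  75.2] 89.47 x [0.5816 0.6552] y [-0.4298 -0.2528]
top road [ 421.2 -296.4] [179.9 110.4] 89.3 x [0.3661 0.4756] y [-0.385  -0.2071]
top cliff [ 618.4 -341. ] [182.4  75.8] 88.43 x [0.5813 0.654 ] y [-0.4289 -0.2506]
[  0.45   0.     0.25 -91.5 ] | [0.3296, 0.1095, -0.0126] [0.002, -0.002, -0.002] rows 4.4
[  0.35  -0.2    0.25 -91.5 ] | [0.2532, 0.1184, 0.0] [0.0, 0.0, 0.0] rows 3.6
```

View pics/top5.png

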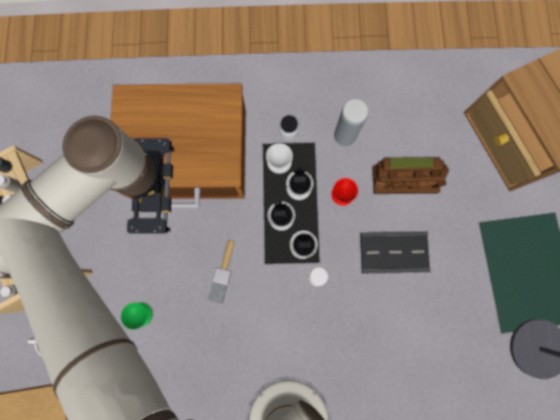

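The top view shows the drawer shut, three knights in stands at (303,244), (281,215) and (299,184), and the road at (395,252), unmoved. I'll push its +y end first, by 45 mm, then push it forward.

```bash
python3 - <<'E'
from h import *
plan([(.48,.05,.25,-91),(.4205,-.165,.2,-91)])
E
```

```text
[ 4.8e-01  5.0e-02  2.5e-01 -9.1e+01] | [0.266, 0.0738, -0.0128] [0.002, -0.002, -0.0104] rows 3.5
[  0.4205  -0.165    0.2    -91.    ] | [0.27, 0.0697, 0.0625] [0.0, 0.0, 0.0] rows 3.7
```

Emit:
send_rows(commands=[[[0.266,0.074,-0.013],[0.002,-0.002,-0.01]],[[0.266,0.074,-0.013],[0.002,-0.002,-0.01]],[[0.266,0.074,-0.013],[0.002,-0.002,-0.01]],[[0.266,0.074,-0.013],[0.002,-0.002,-0.01]],[[0.266,0.074,-0.013],[0.002,-0.002,-0.01]]], grip=0.5)

```text
t: 35.9
tool_pos: [0.4793, 0.0485, 0.2507]
orientation: [-0.7, 0.714, 0.0, 0.001]
contact_force: [-0.2, 1.0, 0.6]
opening: 0.498
gripper_force: 0.0
```

Emit:
send_rows(commands=[[[0.27,0.07,0],[0,0,0]],[[0.27,0.07,0],[0,0,0]],[[0.27,0.07,0],[0,0,0]],[[0.27,0.07,0],[0,0,0]],[[0.27,0.07,0.03],[0,0,0]]])

```text
t: 36.52
tool_pos: [0.4217, -0.166, 0.227]
orientation: [-0.7, 0.714, -0.001, 0.002]
contact_force: [-0.2, -0.4, -0.4]
opening: 0.498
gripper_force: 0.0
```

Emit:
send_rows(commands=[[[0,0,0],[0,0,0]],[[0,0,0],[0,0,0]]])

```text
t: 36.78
tool_pos: [0.4216, -0.164, 0.2269]
orientation: [-0.701, 0.713, -0.0, 0.001]
contact_force: [-0.3, 0.4, -0.5]
opening: 0.497
gripper_force: 0.0
```

```bash
python3 - <<'E'
from h import *
plan([(.4205,-.165,.06,-91),(.4205,-.165,.009,-91),(.4205,-.197,.009,-91),(.4197,-.2421,.009,-91)])
E
```

```text
[ 4.205e-01 -1.650e-01  6.000e-02 -9.100e+01] | [0.0015, 0.0018, 0.2086] [-0.0022, 0.0012, 0.0013] rows 2.7
[ 4.205e-01 -1.650e-01  9.000e-03 -9.100e+01] | [0.0, 0.0, 0.0637] [0.0, 0.0, 0.0] rows 0.8
[ 4.205e-01 -1.970e-01  9.000e-03 -9.100e+01] | [0.04, -0.0007, 0.0] [0.0, 0.0, 0.0] rows 0.5
[ 4.197e-01 -2.421e-01  9.000e-03 -9.100e+01] | [0.0564, 0.0, 0.0] [0.0, 0.0, 0.0] rows 0.7
```

Emit:
send_rows(commands=[[[0.0015,0.002,0.07],[0,0,0]],[[0.0015,0.002,0.14],[0,0,0]],[[0.0015,0.002,0.2],[0,0,0]],[[0.0015,0.002,0.24],[0,0,0]],[[0.0015,0.002,0.25],[0,0,0]]])

```text
t: 37.4
tool_pos: [0.4195, -0.1647, 0.0255]
orientation: [-0.701, 0.713, 0.001, 0.0]
contact_force: [-0.1, 0.1, -0.0]
opening: 0.504
gripper_force: 0.0
```

Emit:
send_rows(commands=[[[0,0,0.01],[0,0,0]],[[0,0,0.02],[0,0,0]],[[0,0,0.02],[0,0,0]]])

```text
t: 37.78
tool_pos: [0.4199, -0.1652, 0.0109]
orientation: [-0.701, 0.713, -0.0, 0.002]
contact_force: [-1.0, -0.8, 0.2]
opening: 0.501
gripper_force: 0.0
```

Emit:
send_rows(commands=[[[0.02,0,0],[0,0,0]],[[0.04,0,0],[0,0,0]],[[0.055,0,0],[0,0,0]],[[0.07,0,0],[0,0,0]],[[0.07,0,0],[0,0,0]]])

```text
t: 38.4
tool_pos: [0.4186, -0.2221, 0.0106]
orientation: [-0.7, 0.714, -0.0, 0.001]
contact_force: [-0.6, -0.8, 0.0]
opening: 0.495
gripper_force: 0.0
```

```bash
python3 - <<'E'
from road import *
road('6'); s=monitor.read_state();print(s['tool_pos'],s['contact_force'])
E
```

```text
scene road [ 419.8 -335.8] [156.4 110.8] 88.82 x [0.3651 0.4751] y [-0.4129 -0.26  ]
scene cliff [ 618.9 -342.2] [182.4  75.2] 89.32 x [0.5816 0.6552] y [-0.43   -0.2528]
top road [ 418.9 -346.4] [137.2 109.2] 89.77 x [0.3644 0.4724] y [-0.4145 -0.2792]
top cliff [ 618.6 -341. ] [182.6  76.5] 88.42 x [0.5808 0.6542] y [-0.4288 -0.2507]
[ 0.41838085 -0.22145499  0.01044971] [-0.18796174 -0.33648149 -0.10405149]
```

Emit:
send_rows(commands=[[[0.008,0,0],[0,0,0]],[[0.015,0,0],[0,0,0]],[[0.0205,0,0],[0,0,0]],[[0.0205,0,0],[0,0,0]]])

```text
t: 39.0
tool_pos: [0.4186, -0.2381, 0.0106]
orientation: [-0.701, 0.713, -0.0, 0.002]
contact_force: [-0.8, -0.4, 0.1]
opening: 0.497
gripper_force: 0.0
```

Emit:
send_rows(commands=[[[-0.02,0,0],[0,0,0]],[[-0.05,0,0],[0,0,0]],[[-0.06,0,-0.05],[0,0,0]],[[-0.06,0,-0.12],[0,0,0]],[[-0.06,0,-0.12],[0,0,0]]])

```text
t: 39.62
tool_pos: [0.4222, -0.1893, 0.1108]
orientation: [-0.702, 0.712, -0.005, 0.005]
contact_force: [0.5, -0.8, -0.7]
opening: 0.504
gripper_force: 0.0
```

```bash
python3 - <<'E'
from road import *
road('7'); plan([(.38,-.26,.13,-135),(.325,-.3417,.13,-181),(.325,-.3417,.05,-181),(.325,-.3417,.010,-181)])
print(monitor.read_state()['qpos'])
E
```

```text
scene road [ 420.1 -339.8] [178.6 110.8] 88.73 x [0.3656 0.4756] y [-0.4277 -0.2519]
scene cliff [ 618.6 -341.9] [181.9  75.1] 89.48 x [0.5817 0.6551] y [-0.4302 -0.2528]
top road [ 420.3 -350.8] [158.3 108.9] 88.35 x [0.3641 0.473 ] y [-0.4289 -0.2731]
top cliff [ 618.6 -341.1] [184.1  76. ] 88.61 x [0.5808 0.6537] y [-0.429  -0.2509]
[ 3.80e-01 -2.60e-01  1.30e-01 -1.35e+02] | [0.0895, 0.0469, -0.0292] [-0.0025, 0.0033, 0.7337] rows 4.1
[ 3.250e-01 -3.417e-01  1.300e-01 -1.810e+02] | [0.1208, -0.0236, 0.0] [0.0, 0.0, 0.7667] rows 4.3
[ 3.250e-01 -3.417e-01  5.000e-02 -1.810e+02] | [0.0, 0.0, 0.1] [0.0, 0.0, 0.0] rows 1.3
[ 3.250e-01 -3.417e-01  1.000e-02 -1.810e+02] | [0.0, 0.0, 0.05] [0.0, 0.0, 0.0] rows 0.6
[-0.0703664   0.23283291 -0.54666213 -0.00328774 -0.78779428  0.05562779]
```

Emit:
send_rows(commands=[[[0.0895,0.047,-0.029],[0,0,0.734]],[[0.0895,0.047,-0.029],[0,0,0.734]],[[0.0895,0.047,-0.029],[0,0,0.734]],[[0.0895,0.047,-0.029],[0,0,0.734]],[[0.0895,0.047,-0.029],[0,0,0.734]]], grip=1)

```text
t: 40.35
tool_pos: [0.379, -0.2603, 0.128]
orientation: [-0.383, 0.924, 0.002, 0.0]
contact_force: [-0.2, 0.6, -0.7]
opening: 0.956
gripper_force: 0.0
```

Emit:
send_rows(commands=[[[0.121,-0.024,0],[0,0,0.767]],[[0.121,-0.024,0],[0,0,0.767]],[[0.121,-0.024,0],[0,0,0.767]],[[0.121,-0.024,0],[0,0,0.767]],[[0.121,-0.024,0],[0,0,0.767]]])

```text
t: 40.98
tool_pos: [0.3246, -0.3423, 0.1282]
orientation: [0.009, 1.0, 0.001, 0.0]
contact_force: [-0.2, 0.0, 0.2]
opening: 1.005
gripper_force: 0.0
```

Emit:
send_rows(commands=[[[0,0,0],[0,0,0]],[[0,0,0],[0,0,0]]])

```text
t: 41.22
tool_pos: [0.325, -0.3425, 0.1288]
orientation: [0.008, 1.0, 0.001, 0.001]
contact_force: [-0.8, -0.2, -0.1]
opening: 1.001
gripper_force: 0.0
```

```bash
python3 - <<'E'
from h import *
plan([(.325,-.3407,.05,-181),(.325,-.3407,.010,-181),(.356,-.341,.01,-181)])
E
```

```text
[ 3.250e-01 -3.407e-01  5.000e-02 -1.810e+02] | [0.0002, 0.002, 0.0985] [0.0022, 0.0014, 0.001] rows 1.3
[ 3.250e-01 -3.407e-01  1.000e-02 -1.810e+02] | [0.0, 0.0, 0.05] [0.0, 0.0, 0.0] rows 0.6
[ 3.56e-01 -3.41e-01  1.00e-02 -1.81e+02] | [-0.0388, 0.0003, 0.0] [0.0, 0.0, 0.0] rows 0.5
```

Emit:
send_rows(commands=[[[0,0.002,0.05],[0,0,0]],[[0,0.002,0.1],[0,0,0]],[[0,0.002,0.14],[0,0,0]],[[0,0.002,0.148],[0,0,0]],[[0,0.002,0.148],[0,0,0]]])

```text
t: 41.85
tool_pos: [0.3259, -0.3411, 0.0112]
orientation: [0.009, 1.0, 0.001, 0.001]
contact_force: [-0.6, 1.3, -0.1]
opening: 1.006
gripper_force: 0.0
```

Emit:
send_rows(commands=[[[-0.02,0,0],[0,0,0]],[[-0.035,0,0],[0,0,0]],[[-0.055,0,0],[0,0,0]],[[-0.075,0,0],[0,0,0]],[[-0.09,0,0],[0,0,0]]])

```text
t: 42.48
tool_pos: [0.3987, -0.3423, 0.0112]
orientation: [0.009, 1.0, 0.001, 0.001]
contact_force: [-2.8, -0.8, 1.7]
opening: 1.0
gripper_force: 1.1
```

Emit:
send_rows(commands=[[[-0.015,0,0],[0,0,0]],[[-0.03,0,0],[0,0,0]],[[-0.045,0,0],[0,0,0]],[[-0.058,0,0],[0,0,0]],[[-0.058,0,0],[0,0,0]]])

```text
t: 43.1
tool_pos: [0.4455, -0.3434, 0.0113]
orientation: [0.009, 1.0, 0.0, 0.002]
contact_force: [0.4, -0.7, -0.0]
opening: 1.002
gripper_force: 0.0
```

```bash
python3 - <<'E'
from road import *
road('8'); s=monitor.read_state();print(s['tool_pos'],s['contact_force'])
E
```

```text
scene road [ 518.9 -341.5] [178.   96.7] 88.87 x [0.4714 0.5672] y [-0.4292 -0.2543]
scene cliff [ 618.6 -341.9] [181.7  74.8] 89.31 x [0.5816 0.6552] y [-0.4298 -0.2528]
top road [ 560.7 -419.5] [23.7 11.9] 83.74 x [0.5539 0.5661] y [-0.4317 -0.4078]
top cliff [ 618.6 -341.2] [181.9  73.9] 88.35 x [0.5815 0.654 ] y [-0.429  -0.2521]
[ 0.44432542 -0.34319881  0.01129765] [-1.2954167  -0.8302942   0.40123128]
```

View pics/scene8.png

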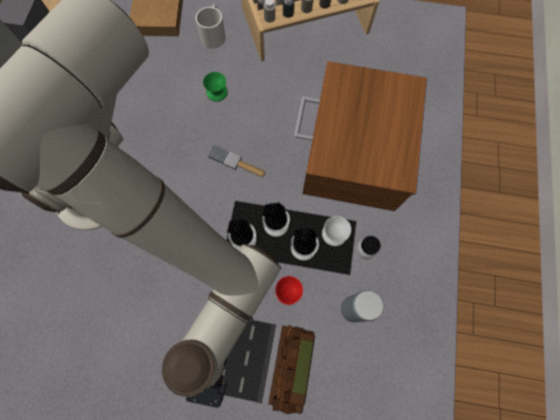

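The scene view shows the road at (245,360), parallel to the cliff with a gap of about 15 mm. Now the last push.

Emit:
send_rows(commands=[[[-0.008,0,0],[0,0,0]],[[-0.014,0,0],[0,0,0]],[[-0.018,0,0],[0,0,0]],[[-0.018,0,0],[0,0,0]]])

```text
t: 43.7
tool_pos: [0.4587, -0.3435, 0.0113]
orientation: [0.009, 1.0, 0.001, 0.002]
contact_force: [-0.6, 1.3, 0.5]
opening: 1.0
gripper_force: 0.2
```

Emit:
send_rows(commands=[[[-0.002,0,0],[0,0,0]],[[-0.003,0,0],[0,0,0]],[[-0.003,0,0],[0,0,0]]])

```text
t: 44.08
tool_pos: [0.4606, -0.3434, 0.0113]
orientation: [0.009, 1.0, 0.001, 0.001]
contact_force: [-1.1, 1.5, -0.5]
opening: 1.002
gripper_force: 0.7
```

Emit:
send_rows(commands=[[[-0.002,0,0],[0,0,0]],[[-0.003,0,0],[0,0,0]],[[-0.003,0,0],[0,0,0]]])

```text
t: 44.45
tool_pos: [0.4607, -0.3434, 0.0112]
orientation: [0.009, 1.0, 0.001, -0.001]
contact_force: [-6.1, -1.5, 4.0]
opening: 1.002
gripper_force: 3.1
```

It has stalled at x 0.4607 with the force rising, so the road is flush. Backing off to check.

Emit:
send_rows(commands=[[[0.02,0,0],[0,0,0]],[[0.05,0,0],[0,0,0]],[[0.06,0,-0.05],[0,0,0]],[[0.06,0,-0.12],[0,0,0]],[[0.1,0,-0.2],[0,0,0]]])

```text
t: 45.08
tool_pos: [0.3879, -0.3427, 0.1648]
orientation: [0.009, 1.0, 0.0, 0.003]
contact_force: [0.5, -1.0, 0.7]
opening: 1.004
gripper_force: 0.0
```

Emit:
send_rows(commands=[[[0,0.2,-0.05],[0,0,0]],[[0,0.2,-0.05],[0,0,0]],[[0,0.2,-0.05],[0,0,0]],[[0,0.2,-0.05],[0,0,0]],[[0,0.2,-0.05],[0,0,0]]])

```text
t: 45.7
tool_pos: [0.3897, -0.1825, 0.2033]
orientation: [0.009, 1.0, 0.001, 0.002]
contact_force: [-0.1, -0.5, -0.5]
opening: 0.998
gripper_force: 0.0
```

```bash
python3 - <<'E'
from road import *
from chk import chk
road('9')
for p in((.446,-.0522),(.5247,.0035),(.6075,-.0478)): chk(*p)
print(monitor.read_state()['tool_pos'])
a=cv2.imread('pics/scene9.png')[:, 150:450]; b=cv2.imread('pics/top9.png')[60:320,90:480]
cv2.imwrite('pics/end.png',np.hstack([cv2.copyMakeBorder(a,0,0,0,0,0),cv2.copyMakeBorder(cv2.resize(b,(500,333)),0,87,0,0,cv2.BORDER_CONSTANT)]))
E
```

```text
scene road [ 526.4 -341. ] [179.3 110.6] 89.03 x [0.4721 0.5813] y [-0.4294 -0.2533]
scene cliff [ 618.3 -342.2] [182.2  75.7] 89.31 x [0.5808 0.6552] y [-0.4297 -0.2529]
top road [ 526.  -341.6] [180.8 107.4] 88.01 x [0.4751 0.5804] y [-0.4295 -0.2526]
top cliff [ 618.2 -341. ] [183.3  76.7] 88.28 x [0.5801 0.6539] y [-0.429  -0.2507]
scene 514 top z 0.1492 head [460.4 -43.6] [95.1 44.9] 25.2chk.py:9: RuntimeWarning: Mean of empty slice.
  print(n,len(w),'top z',np.sort(w[:,2])[-8:].mean().round(4),'head',np.round(r[0],1),np.round(r[1],1),round(r[2],1))
  ret = ret.dtype.type(ret / rcount)
Traceback (most recent call last):
  File "chk.py", line 9, in chk
    print(n,len(w),'top z',np.sort(w[:,2])[-8:].mean().round(4),'head',np.round(r[0],1),np.round(r[1],1),round(r[2],1))
                                                                                ~^^^
TypeError: 'int' object is not subscriptable
```

View pics/scene9.png

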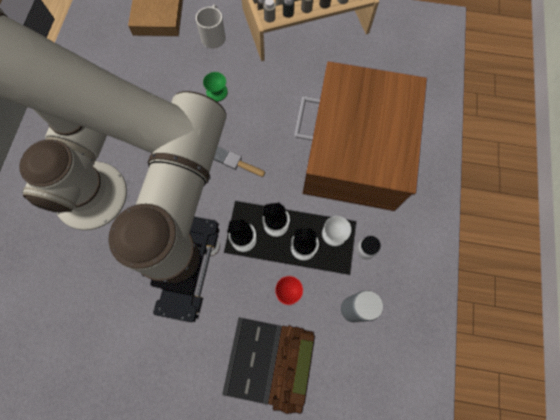

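```bash
python3 - <<'E'
from h import *
im,d=optics.camera('scene'); W=cloud('scene',d); Z=W[...,2]; g=im.max(2)
for p in((.446,-.0522),(.5247,.0035),(.6075,-.0478)):
    m=(np.hypot(W[...,0]-p[0],W[...,1]-p[1])<.045)&(Z>.105)&(g<75); w=W[m]; r=cv2.minAreaRect((w[:,:2]*1000).astype(np.float32)); print(len(w),np.sort(w[:,2])[-8:].mean(),np.round(r[0],1),np.round(r[1],1))
m=(Z>.125)&(Z<.15)&(W[...,0]>.45)&(W[...,0]<.575)&(W[...,1]>.12)&(W[...,1]<.42); print('handle',np.percentile(W[m],[1,99],axis=0).round(4))
E
```

```text
724 0.5525894632589683 [434.6 -53.7] [69.9 61. ]
318 0.14868625672585306 [520.8   5.2] [54.2 30.9]
319 0.14904140784611314 [603.6 -45.8] [30.5 52.3]
handle [[0.537  0.2012 0.135 ]
 [0.5745 0.3212 0.1458]]
```

The final view shows the road flush and level with the cliff at (270,365), the drawer shut, three knights in stands at (241,235), (276,219) and (304,243), and the arm clear of everything.

```bash
python3 -c "
from h import *
print(workorder.hand_in())"
```

```text
the job is handed in; nothing more can be done
None
```

The job is handed in and no verdict came back; in my last pictures all three knights sat upright in their own stands, the drawer was shut with the rook left in it (not visible once shut), and the road lay flush and level against the cliff.

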